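Soak the session's string beads

ROBOT

A 6-joint arm with a two-finger parallel gripper is mounted at the origin on the work surface. World frame = base frame: x ahead of the robot, y to its left, z up, the work surface at z = 0. Lengths are in mm, angles in rad, forces in N, time in s.
With the tool pointing down it reaches from about 350 to 875 mm from the base axis. Payload 4.2 kg.
Tool frame: the origin (TCP) lies at the very end of the fingers, on their centre line; the grasp point (between the pads) lies 19 mm behind it; z points along the fingers, y is the line along which they close (so a half turn about z gives the same grasp; the last joint's range is limited). The gripper opens to 85 mm and grips with 20 to 120 N. Pads are 22 mm wide; open, the fingers measure 114 mm over their backs; the gripper's body (76 mm by 85 mm) begins 54 mm behind the grasp point. The pads swing forward as they close: fully open they stand 13 mm farther back than shut.
Start: joints at [1.48, 0.385, 0.008, 0, -1.194, -0.259], TCP at [214.161, 587.141, 231.312] pointing down, gripper open.
Joint ranges: [-3.14, 3.14], [-1.21, 2.06], [-1.07, 1.41], [-3.16, 2.05], [-2.99, -0.16], [-3.1, 3.1]. Speed limits (rad/s): [2.79, 2.79, 3.14, 3.14, 3.14, 3.14].

INTERFACE

Orientations are given as a unit quaternion [x, y, z, w].
In Python, from bench import monitor, get_image, camera_info, job_done gives the robot as it stands.
- The arm moves only by the tool send_rows, never from a script. Its argument "series" is a list of rows, each a list of 3 entries, a list of its own where there are three numbers: the shift along the tool's x, y, z in mm, then the turn, a rotation vector about the tool's x, y, z in rad, then the finger opening in mm, from 0 to 85.4. A call has 1 to 8 rows; each row shifts and turns the commanded pose from where the row before left it, along the tool's axes as they then stand; what a row does not reach is not made up. A row lasts 1/10 s, in which the tool goes at most 50 mm and 8.59 degrees, less where a joint would pass 70% of its speed; a pose out of reach is approached as far as the arm can. A call with a gripper value outside its range is refused whole. The fingers move at their own pace and stop on an object; the grip force is fixed at half the most. Time passes only in rows, so rows that do not move let the fingers close. It gives the time, the measured TCP pose, the force, the opening and the grip force at its end, in the units of the state.
- monitor.read_state(): the state, without advancing time (a new reading comes with each control period).
- get_image(name): name is "scene" or "top" or "wrist"; returns the picture (400x640x3 uint8, red, green, blue); there is no depth.
- camera_info(name): a dict with "intrinsics" (3x3 intrinsics, pixels), "dist_coeffs" ([k1, k2, p1, p2, k3] as OpenCV has them; the pictures are not rectified), "R" (3x3) and "t" (3): a world point X has camera coordinates R X + t. Camera axes: x right, y down, z forward; pixel columns grow to the right and rows downward; lengths in mm; the calibration is good to about 2 mm. A picture is of the moment at which its call begins: read the wrist's pose just before it. camera_info takes no time and is no camera call; for the wrist camera it gives the pose at the moment of the call.
- job_done(): hands the job in; it is judged then, once.
The state is a dict: "clock": time; "joints": joint angles; "joint_vel": joint speeds; "joint_efforts": joint torques, N m; "position": TCP position; "ee_rot": TCP orientation; "contact_force": force on the tool from outside, world axes, zero at the start; "wrist_torque": the same for the moment, N m; "gripper_width": finger opening in mm; "grasp_force": force on a finger pad.
Only numpy, scipy, OpenCV 4.12 (cv2) and the standard library are available. Lean on these libraries where they do the work, as an engineer would, in place of code of your own. Each camera call takes 0.05 s, during which the arm holds its last target. There are 200 camera calls.

TASK

The string beads from this session need their disinfectant soak: put the strays on the table into the steel scoop with the others, then pour the lot from the scoop through the funnel until every bead is down in the soak tube. Then press the bottle's pump fully down and let it come back up, and after that set the timer going by pressing its clear, minutes and start keys in that order, one at a time. Finish with the empty scoop lying upright on its rubber mat, and leave the trial frame, the wand and the two lenses where they are.

Things in the scene. Friction and masses are not known exactly. Their poses are not given: they have to be found in the camera images.
- bead1: white glazed string bead, an eight-sided barrel 20 mm over the corners (18.5 mm over the flats, 16 mm at the ends) and 17 mm tall, 11 g, with a dark 4 mm stringing hole; origin at its centre, z along the hole; it stands or lies and hardly rolls. Starts in the scoop if present.
- bead2: white glazed string bead, an eight-sided barrel 20 mm over the corners (18.5 mm over the flats, 16 mm at the ends) and 17 mm tall, 11 g, with a dark 4 mm stringing hole; origin at its centre, z along the hole; it stands or lies and hardly rolls. Starts in the scoop if present.
- bead3: white glazed string bead, an eight-sided barrel 20 mm over the corners (18.5 mm over the flats, 16 mm at the ends) and 17 mm tall, 11 g, with a dark 4 mm stringing hole; origin at its centre, z along the hole; it stands or lies and hardly rolls. Starts in the scoop if present.
- bead4: white glazed string bead, an eight-sided barrel 20 mm over the corners (18.5 mm over the flats, 16 mm at the ends) and 17 mm tall, 11 g, with a dark 4 mm stringing hole; origin at its centre, z along the hole; it stands or lies and hardly rolls. Starts standing on the table in front of the station if present.
- bead5: white glazed string bead, an eight-sided barrel 20 mm over the corners (18.5 mm over the flats, 16 mm at the ends) and 17 mm tall, 11 g, with a dark 4 mm stringing hole; origin at its centre, z along the hole; it stands or lies and hardly rolls. Starts standing on the table in front of the station if present.
- bead6: white glazed string bead, an eight-sided barrel 20 mm over the corners (18.5 mm over the flats, 16 mm at the ends) and 17 mm tall, 11 g, with a dark 4 mm stringing hole; origin at its centre, z along the hole; it stands or lies and hardly rolls. Starts standing on the table in front of the station if present.
- bead7: white glazed string bead, an eight-sided barrel 20 mm over the corners (18.5 mm over the flats, 16 mm at the ends) and 17 mm tall, 11 g, with a dark 4 mm stringing hole; origin at its centre, z along the hole; it stands or lies and hardly rolls. Starts standing on the table in front of the station if present.
- bead8: white glazed string bead, an eight-sided barrel 20 mm over the corners (18.5 mm over the flats, 16 mm at the ends) and 17 mm tall, 11 g, with a dark 4 mm stringing hole; origin at its centre, z along the hole; it stands or lies and hardly rolls. Starts standing on the table in front of the station if present.
- bead9: white glazed string bead, an eight-sided barrel 20 mm over the corners (18.5 mm over the flats, 16 mm at the ends) and 17 mm tall, 11 g, with a dark 4 mm stringing hole; origin at its centre, z along the hole; it stands or lies and hardly rolls. Starts standing on the table in front of the station if present.
- scoop: loose steel scoop, 160 g: pan 112 x 68 mm (3 mm floor and walls; walls 28 mm high, 17 mm over the last 30 mm), open at the front; behind it a bar handle to hold, 13 mm wide, 14 mm high, x = -56 to -136 mm, its centre 21 mm above the underside. Origin: centre of the pan's underside; x towards the open nose edge at x = +56 mm, z up. Beads slide out once tipped 15 to 25 degrees nose down.
- mat: black rubber mat fixed to the table where the scoop lives, 260 x 160 x 3 mm; origin at the centre of its underside, x along its long side.
- station: fixed soak station: clear tube (outer 50, inner 44 mm diameter, floor at z = 13 mm) with a fixed steel funnel on top: rim 124 mm wide at z = 175 mm, throat 45 mm at z = 129 mm. Origin: on the tube's axis at table level. White pump bottle, 66 mm wide, 105 mm from the axis along -y; its spout overhangs the funnel from there to 39 mm from the axis, 16 mm above the rim. The other sides are free.
- pump (a joint): travel of the bottle's sprung pump head, 0 up to 0.012 m fully down; it takes 2.4 N to start, 7.2 N fully down, and springs back by itself.
- pump_top (a point): centre of the pump head's flat round top, 32 mm diameter, about 210 mm above the table; it moves with the head.
- key_clear (a joint): travel of the clear key, 0 up to 0.005 m fully down; spring, about 4 N fully down.
- key_clear_top (a point): centre of the top of the clear key: small, round, 14 mm. The fixed grey bench timer is 110 x 155 mm, deck 20 mm high, a display on its far half sloping up to about 38 mm; its three white keys stand in a row on the near half, 46 mm apart, tops 32 mm above the table: clear at the left (+y) end, minutes in the middle, start at the right (-y) end.
- key_minutes (a joint): travel of the minutes key, 0 up to 0.005 m fully down; spring, about 4 N fully down.
- key_minutes_top (a point): centre of the top of the minutes key: square, 17 mm, in the middle of the row.
- key_start (a joint): travel of the start key, 0 up to 0.005 m fully down; spring, about 4 N fully down.
- key_start_top (a point): centre of the top of the start key: a wide bar 34 mm (along the row) x 17 mm, at the right end of the row.
- trial_frame: bystander: loose tortoiseshell trial frame standing on its rims, 140 mm wide, 115 mm deep, 50 mm high; origin under the bridge.
- wand: bystander: loose nickel cross-cylinder wand lying flat, 165 mm long; origin near its middle, x towards its round head.
- lens_a: bystander: loose amber glass trial lens lying flat, 41 mm diameter, 5 mm thick, with a small metal tab at its x side; origin under its centre.
- lens_b: bystander: a second amber lens, the same.

How it is judged (in metres and radians):
On the way, in this order (a step that is already met when the one before it is completed fails the run):
1. every bead lies in the scoop (x of bead1 in the frame of scoop between -0.056 and 0.056 m and y of bead1 in the frame of scoop between -0.034 and 0.034 m and z of bead1 in the frame of scoop between 0 and 0.045 m and x of bead2 in the frame of scoop between -0.056 and 0.056 m and y of bead2 in the frame of scoop between -0.034 and 0.034 m and z of bead2 in the frame of scoop between 0 and 0.045 m and x of bead3 in the frame of scoop between -0.056 and 0.056 m and y of bead3 in the frame of scoop between -0.034 and 0.034 m and z of bead3 in the frame of scoop between 0 and 0.045 m and x of bead4 in the frame of scoop between -0.056 and 0.056 m and y of bead4 in the frame of scoop between -0.034 and 0.034 m and z of bead4 in the frame of scoop between 0 and 0.045 m and x of bead5 in the frame of scoop between -0.056 and 0.056 m and y of bead5 in the frame of scoop between -0.034 and 0.034 m and z of bead5 in the frame of scoop between 0 and 0.045 m and x of bead6 in the frame of scoop between -0.056 and 0.056 m and y of bead6 in the frame of scoop between -0.034 and 0.034 m and z of bead6 in the frame of scoop between 0 and 0.045 m and x of bead7 in the frame of scoop between -0.056 and 0.056 m and y of bead7 in the frame of scoop between -0.034 and 0.034 m and z of bead7 in the frame of scoop between 0 and 0.045 m and x of bead8 in the frame of scoop between -0.056 and 0.056 m and y of bead8 in the frame of scoop between -0.034 and 0.034 m and z of bead8 in the frame of scoop between 0 and 0.045 m and x of bead9 in the frame of scoop between -0.056 and 0.056 m and y of bead9 in the frame of scoop between -0.034 and 0.034 m and z of bead9 in the frame of scoop between 0 and 0.045 m), for 0.3 s.
2. the scoop is tipped nose down over the funnel and a bead has dropped into the funnel (angle between scoop's own z axis and vertical above 0.2 rad and horizontal distance between scoop and station below 0.13 m and ((horizontal distance between bead1 and station below 0.06 m and z of bead1 in the frame of station below 0.168 m) or (horizontal distance between bead2 and station below 0.06 m and z of bead2 in the frame of station below 0.168 m) or (horizontal distance between bead3 and station below 0.06 m and z of bead3 in the frame of station below 0.168 m) or (horizontal distance between bead4 and station below 0.06 m and z of bead4 in the frame of station below 0.168 m) or (horizontal distance between bead5 and station below 0.06 m and z of bead5 in the frame of station below 0.168 m) or (horizontal distance between bead6 and station below 0.06 m and z of bead6 in the frame of station below 0.168 m) or (horizontal distance between bead7 and station below 0.06 m and z of bead7 in the frame of station below 0.168 m) or (horizontal distance between bead8 and station below 0.06 m and z of bead8 in the frame of station below 0.168 m) or (horizontal distance between bead9 and station below 0.06 m and z of bead9 in the frame of station below 0.168 m))).
3. every bead is down in the soak tube (horizontal distance between each of bead1, bead2, bead3, bead4, bead5, bead6, bead7, bead8, bead9 and station below 0.023 m and z of bead1 in the frame of station between 0.005 and 0.119 m and z of bead2 in the frame of station between 0.005 and 0.119 m and z of bead3 in the frame of station between 0.005 and 0.119 m and z of bead4 in the frame of station between 0.005 and 0.119 m and z of bead5 in the frame of station between 0.005 and 0.119 m and z of bead6 in the frame of station between 0.005 and 0.119 m and z of bead7 in the frame of station between 0.005 and 0.119 m and z of bead8 in the frame of station between 0.005 and 0.119 m and z of bead9 in the frame of station between 0.005 and 0.119 m), for 0.3 s.
4. the pump head is pressed down (value of joint pump above 0.0095 m), for 0.05 s.
5. the pump head has come back up (value of joint pump below 0.002 m), for 0.05 s.
6. the clear key is pressed (value of joint key_clear above 0.0035 m), for 0.05 s.
7. the minutes key is pressed (value of joint key_minutes above 0.0035 m), for 0.05 s.
8. the start key is pressed (value of joint key_start above 0.0035 m), for 0.05 s.
At the end, for the whole second after the job is handed in: Every bead present is in the soak tube (centre within 23 mm of its axis and below the tube's mouth, 119 mm above the table); the scoop lies level (within 0.1 rad) and still with its pan's centre on the mat; pump head and keys are up again; nothing is touched (all of step 3 and x of scoop in the frame of mat between -0.115 and 0.115 m and y of scoop in the frame of mat between -0.065 and 0.065 m and z of scoop in the frame of mat below 0.008 m and angle between scoop's own z axis and vertical below 0.1 rad and linear speed of scoop below 0.02 m/s and value of joint pump below 0.002 m and value of joint each of key_clear, key_minutes, key_start below 0.0015 m).
It fails at once if the start key is pressed while a bead is still outside the soak tube (value of joint key_start above 0.0035 m and (not (horizontal distance between bead1 and station below 0.023 m and z of bead1 in the frame of station between 0.005 and 0.119 m) or not (horizontal distance between bead2 and station below 0.023 m and z of bead2 in the frame of station between 0.005 and 0.119 m) or not (horizontal distance between bead3 and station below 0.023 m and z of bead3 in the frame of station between 0.005 and 0.119 m) or not (horizontal distance between bead4 and station below 0.023 m and z of bead4 in the frame of station between 0.005 and 0.119 m) or not (horizontal distance between bead5 and station below 0.023 m and z of bead5 in the frame of station between 0.005 and 0.119 m) or not (horizontal distance between bead6 and station below 0.023 m and z of bead6 in the frame of station between 0.005 and 0.119 m) or not (horizontal distance between bead7 and station below 0.023 m and z of bead7 in the frame of station between 0.005 and 0.119 m) or not (horizontal distance between bead8 and station below 0.023 m and z of bead8 in the frame of station between 0.005 and 0.119 m) or not (horizontal distance between bead9 and station below 0.023 m and z of bead9 in the frame of station between 0.005 and 0.119 m))).
It fails at once if the pump is pressed fully down while a bead is still outside the soak tube (value of joint pump above 0.0095 m and (not (horizontal distance between bead1 and station below 0.023 m and z of bead1 in the frame of station between 0.005 and 0.119 m) or not (horizontal distance between bead2 and station below 0.023 m and z of bead2 in the frame of station between 0.005 and 0.119 m) or not (horizontal distance between bead3 and station below 0.023 m and z of bead3 in the frame of station between 0.005 and 0.119 m) or not (horizontal distance between bead4 and station below 0.023 m and z of bead4 in the frame of station between 0.005 and 0.119 m) or not (horizontal distance between bead5 and station below 0.023 m and z of bead5 in the frame of station between 0.005 and 0.119 m) or not (horizontal distance between bead6 and station below 0.023 m and z of bead6 in the frame of station between 0.005 and 0.119 m) or not (horizontal distance between bead7 and station below 0.023 m and z of bead7 in the frame of station between 0.005 and 0.119 m) or not (horizontal distance between bead8 and station below 0.023 m and z of bead8 in the frame of station between 0.005 and 0.119 m) or not (horizontal distance between bead9 and station below 0.023 m and z of bead9 in the frame of station between 0.005 and 0.119 m))).
It fails at once if two timer keys are down at once (value of joint each of key_clear, key_minutes above 0.0025 m or value of joint each of key_minutes, key_start above 0.0025 m or value of joint each of key_clear, key_start above 0.0025 m).
It fails at once if the trial frame, the wand or a lens is moved more than 25 mm (distance of any of trial_frame, wand, lens_a, lens_b from where it was at the start of the episode above 0.025 m).
Of bead1, bead2, bead3 only 1 to 3 are there at a start; the rules pass over those that are not, and their reading is None.
Of bead4, bead5, bead6, bead7, bead8, bead9 only 4 to 6 are there at a start; the rules pass over those that are not, and their reading is None.
At some moment in a run one of bead1, bead2, bead3, bead4, bead5, bead6, bead7, bead8, bead9, scoop may be knocked a few centimetres aside while the robot is not near it.
It also fails if it takes over 210 s, if anything falls off the work surface, if the arm or the gripper's body presses on something with over 40 N, if the wrist force passes 120 N, or if a joint passes its speed limit or range.

## Working session

There is one attempt and no reset: what is moved stays moved. The work goes in short steps, Python scripts to look and compute and a tool call to move; the robot and the scene stay as the last step left them, time stands still between calls to the robot, and variables do not carry over. Pictures are saved under pics/ and viewed, at most 14 in all, crops included, and the job is handed in when it is done.

Besides the shell and the picture viewer there is one more tool, called as name(argument=value, ...), one argument or row to a line, values as JSON. send_rows: Moves the arm, as the interface text tells. Its arguments: {"type":"object","properties":{"series":{"type":"array"}},"required":["series"]}

```bash
ls; mkdir -p pics; cat > h.py <<'E'
import numpy as np, cv2
from bench import monitor, get_image, camera_info, job_done
def cam(n):
    c=camera_info(n); return [np.array(c[k],float) for k in("intrinsics","dist_coeffs","R","t")]
def ray(c,uv):
    K,D,R,t=c; p=cv2.undistortPoints(np.array(uv,float).reshape(-1,1,2),K,D).reshape(-1,2)
    d=np.c_[p,np.ones(len(p))]@R; return -R.T@t.ravel(), d/np.linalg.norm(d,axis=1)[:,None]
def plane(c,uv,z):
    o,d=ray(c,uv); return o+d*((z-o[2])/d[:,2])[:,None]
def proj(c,X):
    K,D,R,t=c; return cv2.projectPoints(np.array(X,float).reshape(-1,3),cv2.Rodrigues(R)[0],t.ravel(),K,D)[0].reshape(-1,2)
def tri(c1,u1,c2,u2):
    o1,d1=ray(c1,u1);o2,d2=ray(c2,u2);d1=d1[0];d2=d2[0]
    A=np.c_[d1,-d2];s=np.linalg.lstsq(A,o2-o1,rcond=None)[0]
    a=o1+s[0]*d1;b=o2+s[1]*d2; return (a+b)/2,np.linalg.norm(a-b)
def snap(n,f=None):
    c=cam(n); im=cv2.cvtColor(np.asarray(get_image(n)),cv2.COLOR_RGB2BGR)
    if f: cv2.imwrite("pics/"+f+".png",im)
    return c,im
E
python3 - <<'E'
from h import *
for n in("scene","top","wrist"):
    c,im=snap(n,n+"0"); print(n,(-c[2].T@c[3].ravel()).round(),c[2][2].round(2),c[0][0,0])
s=monitor.read_state();print(s)
E
```

```text
pics
scene [913. 661. 692.] [-0.4  -0.69 -0.6 ] 403.1700084966607
top [ 455.   20. 1219.] [ 0.09 -0.03 -1.  ] 400.502034212013
wrist [275. 565. 373.] [-0.24  0.09 -0.97] 341.24807662466
{'clock': 0.15, 'joints': array([ 1.47960476e+00,  3.85373544e-01,  6.91253860e-03, -3.27424294e-04,
       -1.19399651e+00, -2.58590144e-01]), 'joint_vel': array([ 6.33712274e-04, -3.00490198e-03,  3.92659980e-03,  1.65593223e-03,
        8.02073891e-04,  3.07815757e-05]), 'joint_efforts': array([ 9.24764299e-05, -3.92676222e+01,  1.88582736e+01,  4.18857381e+00,
       -3.39490347e-03, -3.06241885e-07]), 'position': array([214.02967147, 586.73336527, 230.46972596]), 'ee_rot': array([ 9.84734680e-01, -1.74060039e-01, -8.22052851e-05,  8.40410257e-04]), 'contact_force': array([-0.11756096, -0.19214364,  0.12057707]), 'wrist_torque': array([-0.02077305, -0.04531773, -0.0102526 ]), 'grasp_force': 0.0, 'gripper_width': 85.4344835447495}
```

View pics/top0.png

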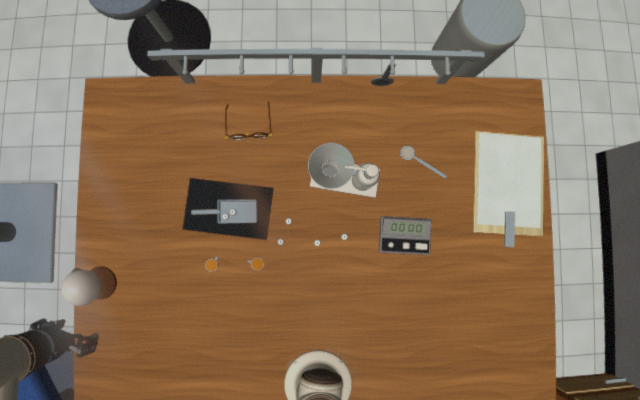

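View pics/scene0.png

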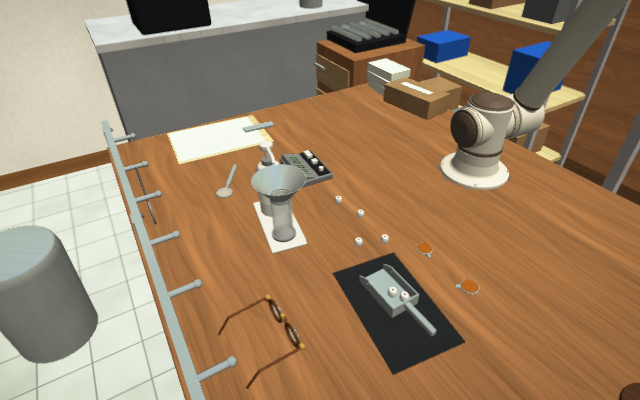

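Top view: scoop (≈(225,211)) on the black mat with its nose to the right and 2 beads in it, 4 strays at (289,221), (280,242), (317,242), (344,237), funnel (331,167), pump (368,172), timer keys (391,245), (406,246), (421,246), lenses (211,265), (257,264). The scene view agrees.

```bash
python3 - <<'E'
from h import *
ct=cam("top");cs=cam("scene")
it=cv2.imread("pics/top0.png");is_=cv2.imread("pics/scene0.png")
def blobs(im,box,lo=185,smax=45,amin=4):
    x0,y0,x1,y1=box;r=im[y0:y1,x0:x1];h=cv2.cvtColor(r,cv2.COLOR_BGR2HSV)
    m=((h[...,2]>lo)&(h[...,1]<smax)).astype(np.uint8)
    n,l,s,c=cv2.connectedComponentsWithStats(m)
    return [(c[i]+[x0,y0],s[i,4]) for i in range(1,n) if s[i,4]>=amin]
for nm,b in(("stray",(268,212,360,255)),("keys",(383,238,430,254)),("scoop",(215,203,256,225))):
    for p,a in blobs(it,b):
        P=plane(ct,p,{"stray":17,"keys":32,"scoop":23}[nm])[0]
        print(nm,p.round(1),a,P.round(1),proj(cs,P).round(1)[0])
for nm,b in(("S stray",(330,190,395,250)),("S scoop",(380,280,415,305)),("S key",(295,145,330,178))):
    for p,a in blobs(is_,b): print(nm,p.round(1),a,plane(cs,p,10)[0].round(1))
# mat
m=(it.max(2)<45).astype(np.uint8); m[:, :170]=0;m[:,290:]=0;m[:170]=0;m[245:]=0
c=max(cv2.findContours(m,0,2)[0],key=cv2.contourArea);r=cv2.minAreaRect(c);print("mat",r);print(plane(ct,cv2.boxPoints(r),3).round(1),plane(ct,r[0],3).round(1))
for n,uv,z in(("lensA",(211,265),3),("lensB",(257,264),3),("pump",(370,171),210),("funnel",(331,166),175),("frame",(248,120),20),("wand",(424,162),5),("handle end",(192,212),24),("handle joint",(217,212),28),("nose",(257,211),0)):
    print(n,plane(ct,uv,z)[0].round(1))
E
```

```text
stray [288.1 220.8] 10 [484.3  84.4  17. ] [358.3 238.7]
stray [343.9 236.5] 13 [436.1 -82.3  17. ] [338.3 196.7]
stray [317.  242.5] 14 [419.   -1.6  17. ] [360.2 210.5]
keys [390.5 244.5] 4 [ 411.4 -219.4   32. ] [320.9 166.4]
keys [405.5 245.5] 16 [ 407.9 -264.4   32. ] [314.6 159.2]
keys [421.5 246.1] 41 [ 405.3 -312.7   32. ] [307.7 152. ]
scoop [232.5 211.5] 11 [512.5 250.2  23. ] [392.2 288.2]
scoop [224.4 216.3] 10 [498.4 274.2  23. ] [404.8 293.3]
S stray [338.2 197.9] 20 [434.5 -85.7  10. ]
S stray [360.8 212. ] 24 [416.   -2.6  10. ]
S stray [384.9 237.1] 27 [420.8 107.5  10. ]
S stray [358.5 240.1] 29 [482.1  82.9  10. ]
S scoop [391.9 291.4] 416 [510.6 248.8  10. ]
S scoop [408.  303.5] 8 [501.8 290.4  10. ]
S key [307.5 152.8] 31 [ 391.3 -341.5   10. ]
S key [314.1 159.6] 17 [ 393.5 -294.1   10. ]
S key [320.6 166.9] 11 [ 397.  -246.6   10. ]
mat ((222.31658935546875, 207.87554931640625), (71.96314239501953, 50.288291931152344), 7.594643592834473)
[[464.  403.5   3. ]
 [616.2 386.4   3. ]
 [585.8 166.9   3. ]
 [434.6 186.1   3. ]] [[524.8 285.1   3. ]]
lensA [352.8 317.5   3. ]
lensB [355.4 178.8   3. ]
pump [ 605.1 -134.8  210. ]
funnel [624. -37. 175.]
frame [792.9 207.5  20. ]
wand [ 663.6 -336.2    5. ]
handle end [511.6 371.6  24. ]
handle joint [511.1 295.4  28. ]
nose [514.9 179.9   0. ]
```

```bash
python3 - <<'E'
import cv2
t=cv2.imread("pics/top0.png")
a=cv2.resize(t[135:275,180:440],None,fx=3,fy=3,interpolation=2)
cv2.imwrite("pics/a.png",a)
E
```

```text
(no output)
```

View pics/a.png

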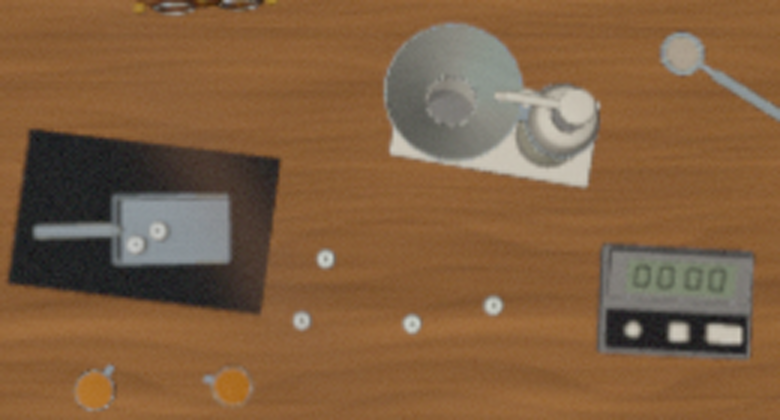

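The layout is measured and the two views agree to a few mm. I'll turn the tool square to the world axes and move over the strays.

send_rows(
  series=[
    [[0,0,0],[0,0,-0.117],85],
    [[0,0,0],[0,0,-0.117],85],
    [[0,0,0],[0,0,-0.117],85],
    [[17,45,0],[0,0,0],60],
    [[17,45,0],[0,0,0],60],
    [[17,45,0],[0,0,0],45],
    [[17,45,0],[0,0,0],45],
    [[17,45,0],[0,0,0],45],
  ],
)

```text
clock: 0.95
position: [299.6, 360.2, 231.1]
ee_rot: [1.0, 0.001, -0.0, 0.0]
contact_force: [1.1, -0.5, 0.0]
gripper_width: 44.9
grasp_force: 0.0
```

send_rows(
  series=[
    [[17,44,0],[0,0,0],45],
    [[17,44,0],[0,0,0],45],
    [[17,44,0],[0,0,0],45],
    [[17,44,0],[0,0,0],45],
    [[17,44,0],[0,0,0],45],
    [[0,0,0],[0,0,0],45],
    [[0,0,0],[0,0,0],45],
  ],
)

```text
clock: 1.65
position: [384.9, 141.3, 231.3]
ee_rot: [1.0, -0.001, -0.0, -0.0]
contact_force: [-0.6, -0.0, 0.7]
gripper_width: 44.6
grasp_force: 0.0
```

```bash
python3 - <<'E'
from h import *
from scipy.spatial.transform import Rotation as R
s=monitor.read_state();print(s["clock"],s["position"],R.from_quat(s["ee_rot"]).as_matrix().round(3))
c,im=snap("wrist","w1");np.savez("w1.npz",*[x for x in c])
E
```

```text
1.65 [384.86837469 141.26321177 231.27149488] [[ 1.    -0.002 -0.   ]
 [-0.002 -1.     0.   ]
 [-0.    -0.    -1.   ]]
```

View pics/w1.png

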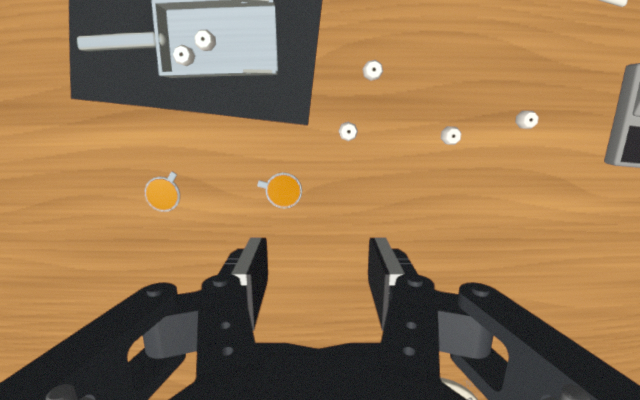

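The wrist view shows the strays at (373,70), (348,132), (451,136), (527,120), each with a dark hole on top. Scoop: nose edge at x≈275, beads at (204,39) and (182,55), lenses at (162,194) and (283,190). I'll shift the camera for a second view.

send_rows(
  series=[
    [[20,0,0],[0,0,0],45],
    [[30,0,0],[0,0,0],45],
    [[30,0,0],[0,0,0],45],
    [[20,0,0],[0,0,0],45],
    [[0,0,0],[0,0,0],45],
    [[0,0,0],[0,0,0],45],
  ],
)

```text
clock: 2.3
position: [484.1, 143.6, 230.6]
ee_rot: [1.0, 0.001, -0.001, 0.0]
contact_force: [-0.7, 0.1, -0.1]
gripper_width: 45.0
grasp_force: 0.0
```

```bash
cat >> h.py <<'E'
def holes(im,box=None,amin=60,amax=900):
    "white bead blobs -> hole (dark) centroid, area"
    h=cv2.cvtColor(im,cv2.COLOR_BGR2HSV); m=((h[...,2]>180)&(h[...,1]<40)).astype(np.uint8)
    out=[]
    for c in cv2.findContours(m,cv2.RETR_EXTERNAL,2)[0]:
        A=cv2.contourArea(c)
        if amin<A<amax:
            x,y,w,hh=cv2.boundingRect(c)
            f=np.zeros(m.shape,np.uint8);cv2.drawContours(f,[c],-1,1,-1)
            g=cv2.cvtColor(im,cv2.COLOR_BGR2GRAY).astype(float)
            wt=np.clip(130-g,0,None)*f
            if wt.sum()>50:
                yy,xx=np.mgrid[:m.shape[0],:m.shape[1]]
                out.append((np.array([(wt*xx).sum(),(wt*yy).sum()])/wt.sum(),A,max(w,hh)))
    return out
E
python3 - <<'E'
from h import *
z=np.load("w1.npz");c1=[z[k] for k in z.files];i1=cv2.imread("pics/w1.png")
c2,i2=snap("wrist","w2");np.savez("w2.npz",*c2)
print(monitor.read_state()["position"].round(1))
h1=holes(i1);h2=holes(i2)
for p,A,w in h1: print("1",p.round(1),A,w,plane(c1,p,17)[0].round(1))
for p,A,w in h2: print("2",p.round(1),A,w,plane(c2,p,17)[0].round(1))
for p,A,w in h1:
    for q,B,v in h2:
        P,e=tri(c1,p,c2,q)
        if e<3 and 5<P[2]<45: print(P.round(1),round(e,2))
E
```

```text
[483.7 143.3 230.9]
1 [453.3 135.6] 220.5 20 [421.   -0.9  17. ]
1 [348.4 131.3] 203.5 18 [425.  109.2  17. ]
1 [530.5 119.4] 233.0 20 [438.7 -82.5  17. ]
1 [373.6  68.9] 249.5 19 [486.5  85.3  17. ]
2 [446.4 226. ] 178.0 19 [420.7  -0.9  17. ]
2 [519.2 211. ] 199.0 20 [438.3 -82.5  17. ]
2 [372.3 167.6] 201.5 18 [486.2  85.3  17. ]
[ 4.211e+02 -4.000e-01  1.810e+01] 0.01
[438.8 -81.7  18.4] 0.04
[486.4  85.5  18. ] 0.02
```

View pics/w2.png

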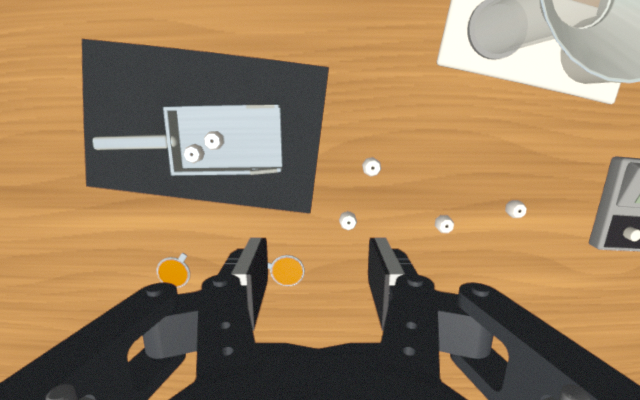

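All heights check out (bead tops ≈ 17–18 mm). Picking the bead at (486,85) first.

send_rows(
  series=[
    [[2,40,20],[0,0,0],45],
    [[0,18,40],[0,0,0],45],
    [[0,0,45],[0,0,0],45],
    [[0,0,45],[0,0,0],45],
    [[0,0,45],[0,0,0],45],
    [[0,0,20],[0,0,0],45],
    [[0,0,10],[0,0,0],45],
    [[0,0,0],[0,0,0],45],
  ],
)

```text
clock: 3.15
position: [486.0, 84.8, 5.9]
ee_rot: [1.0, 0.001, -0.001, 0.0]
contact_force: [0.3, -0.1, 0.8]
gripper_width: 45.3
grasp_force: 0.0
```

```bash
python3 - <<'E'
from h import *
z=np.load("w1.npz");c1=[z[k] for k in z.files];z=np.load("w2.npz");c2=[z[k] for k in z.files]
for n,p,q in(("handle end",(78,43),(93,143)),("bead1",(203,39),(211,141)),("bead2",(181,55),(192,154.5)),("nose corner",(277,73),(281,171)),("back rim near corner",(160,76.5),(172,174.5)),("mat near right",(308,125),(310,213))):
    P,e=tri(c1,p,c2,q);print(n,P.round(1),round(e,1))
for n,q,zz in(("noseL",(278,106),20),("noseR",(281,172),20),("backL",(164,107),31),("backR",(172,174),31),("hend",(93,143),24),("hjoint",(172,142),24)):print(n,plane(c2,q,zz)[0].round(1))
E
```

```text
handle end [513.9 375.5  28. ] 0.4
bead1 [514.6 252.3  22.8] 1.0
bead2 [500.5 274.7  21.3] 0.7
nose corner [482.5 181.6  18.3] 0.7
back rim near corner [480.2 296.   26.1] 0.3
mat near right [430.6 151.6   1.1] 0.4
noseL [549.3 183.3  20. ]
noseR [481.8 181.8  20. ]
backL [549. 295.  31.]
backR [481.7 293.6  31. ]
hend [513.5 378.4  24. ]
hjoint [513.8 293.2  24. ]
```

The scoop lies along −y with its pan centre at (515,238), square to the world. Bead drop spots planned: (498,214), (532,214), (531,278), (515,229).

send_rows(
  series=[
    [[0,0,0],[0,0,0],10],
    [[0,0,0],[0,0,0],10],
    [[0,0,0],[0,0,0],10],
    [[0,0,-35],[0,0,0],10],
    [[0,0,-35],[0,0,0],10],
    [[4,-43,0],[0,0,0],10],
    [[4,-43,0],[0,0,0],10],
    [[4,-43,0],[0,0,0],10],
  ],
)

```text
clock: 3.95
position: [499.0, 214.9, 78.0]
ee_rot: [1.0, 0.0, 0.001, -0.001]
contact_force: [0.6, -1.2, -0.3]
gripper_width: 15.0
grasp_force: 58.7
```

send_rows(
  series=[
    [[0,0,20],[0,0,0],10],
    [[0,0,30],[0,0,0],10],
    [[0,0,13],[0,0,0],10],
    [[0,0,0],[0,0,0],10],
    [[0,0,0],[0,0,0],30],
    [[0,0,0],[0,0,0],30],
    [[0,0,-30],[0,0,0],30],
    [[0,0,-35],[0,0,0],35],
  ],
)

```text
clock: 4.75
position: [497.9, 212.6, 78.4]
ee_rot: [1.0, 0.0, -0.001, 0.001]
contact_force: [0.0, 0.8, 0.8]
gripper_width: 34.9
grasp_force: 0.0
```

send_rows(
  series=[
    [[-20,30,0],[0,0,0],45],
    [[-30,40,0],[0,0,0],45],
    [[-23,35,0],[0,0,0],45],
    [[0,0,30],[0,0,0],45],
    [[0,0,30],[0,0,0],45],
    [[0,0,13],[0,0,0],45],
    [[0,0,0],[0,0,0],45],
    [[0,0,0],[0,0,0],45],
  ],
)

```text
clock: 5.55
position: [426.2, 108.6, 5.9]
ee_rot: [1.0, 0.001, 0.0, -0.0]
contact_force: [0.3, 0.2, 0.1]
gripper_width: 44.9
grasp_force: 0.0
```

```bash
python3 - <<'E'
from h import *
s=monitor.read_state();print(s["position"].round(1))
c,im=snap("top","t1");_,w=snap("wrist","w3")
cv2.imwrite("pics/b.png",np.vstack([cv2.resize(im[190:260,180:360],(640,249)),cv2.resize(w,(520,325))if 0 else np.pad(cv2.resize(w,(520,325)),((0,0),(0,120),(0,0)))]))
E
```

```text
[426.2 108.6   5.9]
```

View pics/b.png

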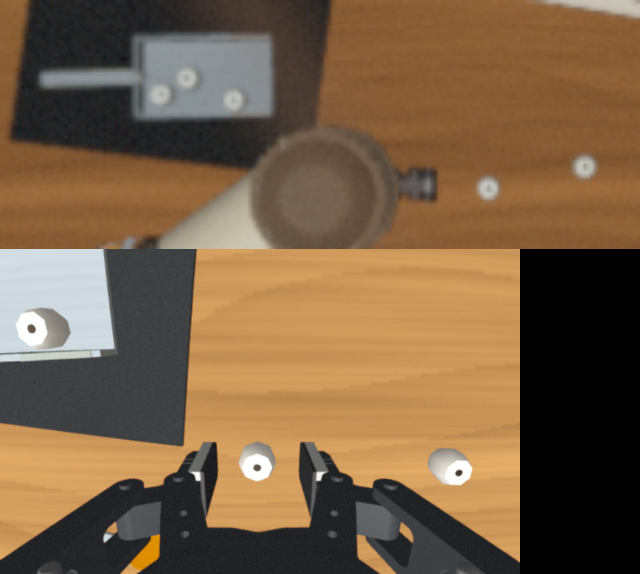

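The first bead stands in the scoop ((233,100) in the top crop). The second is centred between the fingers.

send_rows(
  series=[
    [[0,0,0],[0,0,0],10],
    [[0,0,0],[0,0,0],10],
    [[0,0,0],[0,0,0],10],
    [[0,0,-35],[0,0,0],10],
    [[0,0,-35],[0,0,0],10],
    [[36,-35,0],[0,0,0],10],
    [[35,-35,0],[0,0,0],10],
    [[35,-35,0],[0,0,0],10],
  ],
)

```text
clock: 6.45
position: [532.8, 214.7, 76.8]
ee_rot: [1.0, 0.001, 0.001, -0.001]
contact_force: [0.4, -0.2, 0.5]
gripper_width: 15.4
grasp_force: 58.7
```

send_rows(
  series=[
    [[0,0,20],[0,0,0],10],
    [[0,0,30],[0,0,0],10],
    [[0,0,13],[0,0,0],10],
    [[0,0,0],[0,0,0],10],
    [[0,0,0],[0,0,0],30],
    [[0,0,0],[0,0,0],30],
    [[0,0,-30],[0,0,0],30],
    [[0,0,-35],[0,0,0],35],
  ],
)

```text
clock: 7.25
position: [530.6, 212.7, 77.4]
ee_rot: [1.0, 0.001, -0.001, 0.001]
contact_force: [0.0, 0.3, -0.0]
gripper_width: 34.9
grasp_force: 0.0
```

send_rows(
  series=[
    [[-25,45,0],[0,0,0],45],
    [[-23,43,0],[0,0,0],45],
    [[-23,43,0],[0,0,0],45],
    [[-20,43,0],[0,0,0],45],
    [[-20,41,0],[0,0,0],45],
    [[0,0,30],[0,0,0],45],
    [[0,0,30],[0,0,0],45],
    [[0,0,0],[0,0,0],45],
  ],
)

```text
clock: 8.05
position: [419.2, -1.7, 15.7]
ee_rot: [1.0, -0.0, -0.003, 0.001]
contact_force: [-0.1, 0.5, -0.3]
gripper_width: 45.3
grasp_force: 0.0
```

send_rows(
  series=[
    [[1,-1,10],[0,0,0],45],
    [[0,0,0],[0,0,0],45],
    [[0,0,0],[0,0,0],10],
    [[0,0,0],[0,0,0],10],
    [[0,0,0],[0,0,0],10],
    [[0,0,-35],[0,0,0],10],
    [[0,0,-40],[0,0,0],10],
    [[16,-39,0],[0,0,0],10],
  ],
)

```text
clock: 8.85
position: [439.6, 38.8, 87.3]
ee_rot: [1.0, -0.001, 0.004, -0.002]
contact_force: [1.8, 0.4, -0.2]
gripper_width: 14.7
grasp_force: 58.7
```

send_rows(
  series=[
    [[16,-40,0],[0,0,0],10],
    [[16,-40,0],[0,0,0],10],
    [[16,-40,0],[0,0,0],10],
    [[16,-40,0],[0,0,0],10],
    [[16,-40,0],[0,0,0],10],
    [[15,-40,0],[0,0,0],10],
    [[0,0,0],[0,0,0],10],
  ],
)

```text
clock: 9.55
position: [535.2, 284.7, 82.8]
ee_rot: [1.0, 0.003, 0.002, -0.001]
contact_force: [-0.5, -0.7, -0.0]
gripper_width: 14.9
grasp_force: 58.7
```

```bash
python3 - <<'E'
from h import *
s=monitor.read_state();print(s["position"].round(1),s["gripper_width"])
c,w=snap("wrist","w4");c,t=snap("top","t2")
cv2.imwrite("pics/c.png",np.vstack([cv2.resize(t[150:260,180:440],(640,271)),cv2.resize(w,(640,400))[:329]]))
E
```

```text
[535.2 284.7  82.8] 14.881125165979244
```

View pics/c.png

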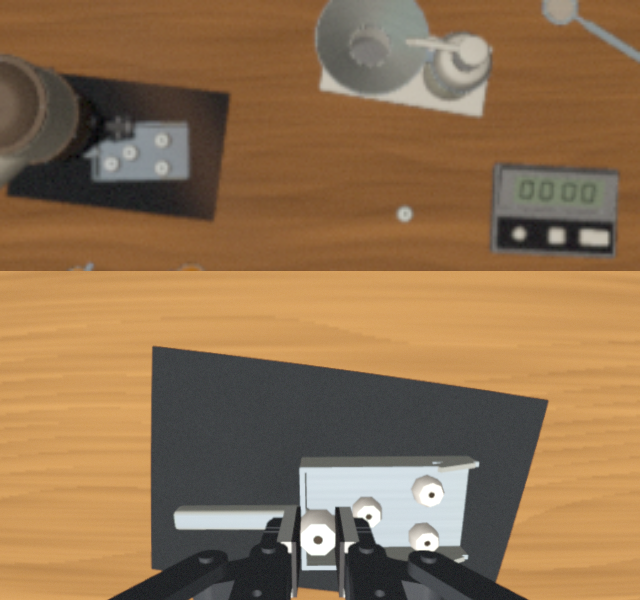

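Four beads stand in the scoop, the third stray is held at the fingers, and one stray is left at (405,214) in the top crop. I'll correct a few mm and release.

send_rows(
  series=[
    [[-4,7,0],[0,0,0],10],
    [[0,0,25],[0,0,0],10],
    [[0,0,25],[0,0,0],10],
    [[0,0,0],[0,0,0],10],
    [[0,0,0],[0,0,0],28],
    [[0,0,0],[0,0,0],28],
    [[0,0,-25],[0,0,0],30],
    [[0,0,-25],[0,0,0],35],
  ],
)

```text
clock: 10.45
position: [529.2, 272.5, 83.8]
ee_rot: [1.0, 0.001, 0.0, -0.0]
contact_force: [0.9, 1.3, -0.3]
gripper_width: 35.0
grasp_force: 0.0
```

send_rows(
  series=[
    [[-12,45,0],[0,0,0],45],
    [[-12,45,0],[0,0,0],45],
    [[-12,45,0],[0,0,0],45],
    [[-12,45,0],[0,0,0],45],
    [[-12,45,0],[0,0,0],45],
    [[-12,45,0],[0,0,0],45],
    [[-12,45,0],[0,0,0],45],
    [[-9,45,0],[0,0,0],45],
  ],
)

```text
clock: 11.25
position: [436.3, -89.0, 84.0]
ee_rot: [1.0, 0.001, 0.002, -0.0]
contact_force: [0.6, 0.7, -0.0]
gripper_width: 44.7
grasp_force: 0.0
```

```bash
python3 - <<'E'
from h import *
s=monitor.read_state();print(s["position"].round(1))
c,im=snap("wrist","w5")
for p,A,w in holes(im,amax=4000): print(p.round(1),A,w,plane(c,p,17)[0].round(1))
c,t=snap("top","t3")
cv2.imwrite("pics/d.png",cv2.resize(t[190:260,180:440],None,fx=3,fy=3))
E
```

```text
[436.3 -89.   84. ]
[306.9 207.9] 461.5 25 [438.3 -82.2  17. ]
```

send_rows(
  series=[
    [[2,-6,20],[0,0,0],45],
    [[0,0,35],[0,0,0],45],
    [[0,0,20],[0,0,0],45],
    [[0,0,3],[0,0,0],45],
    [[0,0,0],[0,0,0],45],
    [[0,0,0],[0,0,0],10],
    [[0,0,0],[0,0,0],10],
    [[0,0,0],[0,0,0],10],
  ],
)

```text
clock: 12.15
position: [439.7, -81.1, 5.9]
ee_rot: [1.0, 0.001, 0.002, -0.0]
contact_force: [-0.2, 1.2, 5.9]
gripper_width: 15.2
grasp_force: 58.5
```

```bash
python3 - <<'E'
from h import *
s=monitor.read_state();print(s["position"].round(1),s["gripper_width"])
c,t=snap("top","t4"); tt=cv2.resize(t[190:260,180:360],None,fx=4,fy=4);cv2.imwrite("pics/d.png",tt)
c=cam("top");h=cv2.cvtColor(t,cv2.COLOR_BGR2HSV)
m=((h[...,2]>185)&(h[...,1]<45)).astype(np.uint8)[203:225,215:256]
n,l,st,ce=cv2.connectedComponentsWithStats(m)
for i in range(1,n): print(st[i,4],plane(c,ce[i]+[215,203],23)[0].round(1))
E
```

```text
[439.7 -81.1   5.9] 15.186192284198311
12 [523.9 271.5  23. ]
6 [525.9 214.3  23. ]
2 [530.4 208.4  23. ]
10 [512.6 249.8  23. ]
11 [498.2 274.3  23. ]
10 [494.3 211.4  23. ]
```

View pics/d.png

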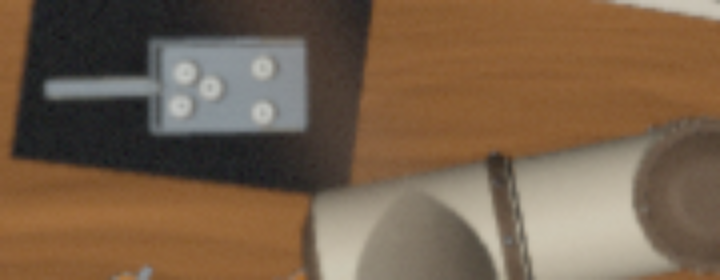

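Five beads are in the scoop, all standing, and the last stray is gripped. Taking it to (515,229).

send_rows(
  series=[
    [[0,0,-35],[0,0,0],10],
    [[0,0,-40],[0,0,0],10],
    [[12,-44,0],[0,0,0],10],
    [[12,-44,0],[0,0,0],10],
    [[12,-44,0],[0,0,0],10],
    [[12,-44,0],[0,0,0],10],
    [[12,-44,0],[0,0,0],10],
    [[10,-44,0],[0,0,0],10],
  ],
)

```text
clock: 13.0
position: [508.8, 184.8, 80.6]
ee_rot: [1.0, 0.001, 0.001, -0.001]
contact_force: [1.3, -0.4, 0.5]
gripper_width: 15.5
grasp_force: 58.8
```

send_rows(
  series=[
    [[5,-44,0],[0,0,0],10],
    [[0,0,0],[0,0,0],10],
    [[0,0,0],[0,0,0],10],
  ],
)

```text
clock: 13.3
position: [512.9, 227.7, 79.8]
ee_rot: [1.0, 0.001, 0.0, -0.0]
contact_force: [-0.2, -1.1, -0.5]
gripper_width: 15.4
grasp_force: 58.9
```

send_rows(
  series=[
    [[2,0,25],[0,0,0],10],
    [[0,0,26],[0,0,0],10],
    [[0,0,0],[0,0,0],10],
    [[0,0,0],[0,0,0],28],
    [[0,0,0],[0,0,0],28],
    [[0,0,-35],[0,0,0],30],
    [[0,0,-45],[0,0,0],40],
    [[-40,0,-45],[0,0,0],50],
  ],
)

```text
clock: 14.1
position: [485.2, 227.7, 149.4]
ee_rot: [1.0, -0.0, 0.003, -0.002]
contact_force: [-1.0, 1.0, 0.2]
gripper_width: 49.7
grasp_force: 0.0
```

send_rows(
  series=[
    [[-40,0,0],[0,0,0],50],
    [[0,-25,0],[0,0,0],50],
    [[0,-25,0],[0,0,0],50],
    [[0,0,0],[0,0,0],50],
    [[0,0,0],[0,0,0],50],
  ],
)

```text
clock: 14.6
position: [441.9, 276.9, 146.8]
ee_rot: [1.0, 0.001, 0.001, -0.001]
contact_force: [-0.4, -1.0, 0.1]
gripper_width: 50.0
grasp_force: 0.0
```

```bash
python3 - <<'E'
from h import *
s=monitor.read_state();print(s["position"].round(1))
c,w=snap("wrist","w6");np.savez("w6.npz",*c)
for p,A,_ in holes(w,amax=1500): print(p.round(1),A,plane(c,p,23)[0].round(1))
E
```

```text
[441.9 276.9 146.8]
```

View pics/w6.png

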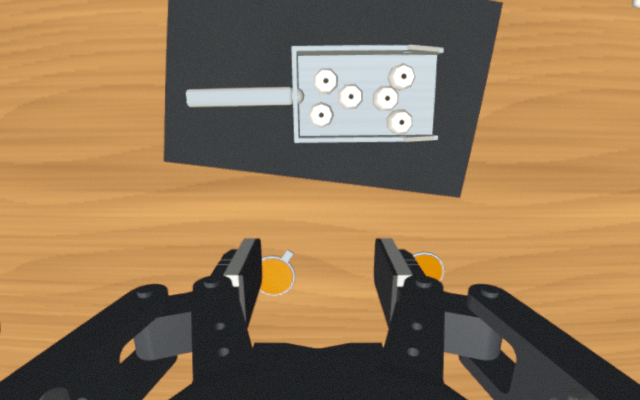

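All six beads stand in the scoop: centres around (325,80), (321,115), (350,97), (386,99), (403,76), (401,122). Step 1 is met. Next: measure the handle and the station, and check the wrist joint before turning the tool 90°.

```bash
python3 - <<'E'
from h import *
s=monitor.read_state();print(s["joints"].round(3))
z=np.load("w6.npz");c6=[z[k] for k in z.files];z=np.load("w2.npz");c2=[z[k] for k in z.files]
for n,q,zz in(("handle end",(187,97.5),24),("hjoint",(292,96.5),24),("handle top",(240,89),31),("handle bot",(240,105),31),("noseR",(438,138),20),("noseL",(443,49),20)):print(n,plane(c6,q,zz)[0].round(1))
print("hend tri",tri(c2,(93,143),c6,(187,97.5)))
# funnel rim: edges in top picture -> ellipse
ct=cam("top");t=cv2.imread("pics/top0.png")
hsv=cv2.cvtColor(t,cv2.COLOR_BGR2HSV);m=((hsv[...,1]<75)).astype(np.uint8);m[:135]=0;m[195:]=0;m[:,:300]=0;m[:,395:]=0
m=cv2.morphologyEx(m,cv2.MORPH_OPEN,np.ones((3,3)))
c=max(cv2.findContours(m,0,1)[0],key=cv2.contourArea).reshape(-1,2)
# keep contour on free side (upper/left)
a=np.arctan2(c[:,1]-166,c[:,0]-331);r=np.hypot(*(c-[331,166]).T)
k=(np.abs(r-23.5)<3)&((a<-.6)|(a>2.6))
P=plane(ct,c[k],175)[:,:2];A=np.c_[2*P,np.ones(len(P))];x=np.linalg.lstsq(A,(P**2).sum(1),rcond=None)[0]
print("funnel",x[:2],np.sqrt(x[2]+x[0]**2+x[1]**2),k.sum())
# tube foot from w2 picture
print("plate corners",plane(c2,[(438,63),(615,103),(453,0)],3).round(1))
# pump top: top & scene
cs=cam("scene");print("pump",plane(ct,(575/3+180,106/3+135),210).round(1),proj(cs,plane(ct,(575/3+180,106/3+135),210)))
I=cv2.imread("pics/scene0.png");cv2.imwrite("pics/e.png",cv2.resize(I[130:260,230:340],None,fx=5,fy=4.6,interpolation=2))
E
```

```text
[ 0.87   0.29  -0.367 -0.    -0.913  0.701]
handle end [514.1 376.2  24. ]
hjoint [514.4 296.3  24. ]
handle top [519.6 333.8  31. ]
handle bot [508.2 334.3  31. ]
noseR [483.6 181.9  20. ]
noseL [549.9 183.4  20. ]
hend tri (array([514.04113218, 373.63523779,  30.93712263]), np.float64(0.27400607534915766))
funnel [625.19695662 -36.78292581] 60.993753787590734 66
plate corners [[ 593.9   19.1    3. ]
 [ 558.7 -185.4    3. ]
 [ 654.7    8.2    3. ]]
pump [[ 606.9 -139.2  210. ]] [[266.17074941 142.92094577]]
```

View pics/e.png

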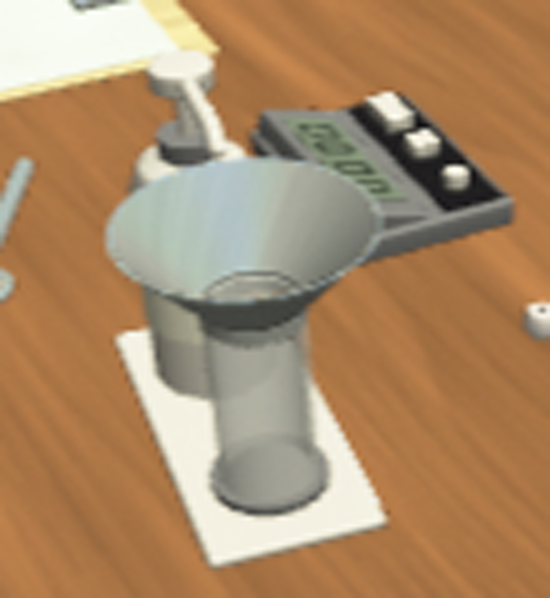

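send_rows(
  series=[
    [[0,0,0],[0,0,0.15],50],
    [[0,0,0],[0,0,0.15],50],
    [[0,0,0],[0,0,0.15],50],
  ],
)

```text
clock: 14.95
position: [442.0, 275.5, 146.0]
ee_rot: [0.974, -0.226, -0.0, 0.0]
contact_force: [-0.3, 0.1, 0.3]
gripper_width: 50.1
grasp_force: 0.0
```

```bash
python3 - <<'E'
from h import *
s=monitor.read_state();print(s["joints"].round(3),s["position"].round(1),s["ee_rot"].round(3))
E
```

```text
[ 0.869  0.291 -0.367 -0.    -0.912  0.245] [442.  275.5 146. ] [ 0.974 -0.226 -0.     0.   ]
```

Station axis is at (625,−37), with rim radius 61 against the nominal 62. Pump top is at (607,−139,~209), and the handle centreline is at x=514, from y=296 to 375. Finishing the 90° turn.

send_rows(
  series=[
    [[0,0,0],[0,0,0.149],50],
    [[0,0,0],[0,0,0.149],50],
    [[0,0,0],[0,0,0.149],50],
    [[0,0,0],[0,0,0.149],50],
    [[0,0,0],[0,0,0.149],50],
    [[0,0,0],[0,0,0.149],50],
    [[0,0,0],[0,0,0.149],50],
    [[0,0,0],[0,0,0.072],50],
  ],
)

```text
clock: 15.75
position: [442.0, 275.5, 146.0]
ee_rot: [0.708, -0.707, -0.0, 0.0]
contact_force: [-0.5, 1.0, -0.4]
gripper_width: 50.4
grasp_force: 0.0
```

send_rows(
  series=[
    [[-20,-36,0],[0,0,0],50],
    [[-20,-36,0],[0,0,0],50],
    [[0,0,30],[0,0,0],50],
    [[0,0,30],[0,0,0],50],
    [[0,0,0],[0,0,0],50],
    [[0,0,0],[0,0,0],50],
  ],
)

```text
clock: 16.35
position: [514.0, 316.3, 86.0]
ee_rot: [0.709, -0.705, 0.0, 0.0]
contact_force: [0.8, 0.2, -0.1]
gripper_width: 50.2
grasp_force: 0.0
```

```bash
python3 - <<'E'
from h import *
from scipy.spatial.transform import Rotation as R
s=monitor.read_state();print(s["position"].round(1),R.from_quat(s["ee_rot"]).as_matrix().round(3),s["joints"].round(2))
c,w=snap("wrist","w7")
print(proj(c,[[514,316,31],[514,296,31],[481.5,294,31],[549,294,31],[514,375,31]]).round(0))
E
```

```text
[514.  316.3  86. ] [[ 0.007 -1.    -0.   ]
 [-1.    -0.007 -0.001]
 [ 0.001  0.    -1.   ]] [ 0.82  0.49 -0.23  0.   -0.86 -0.81]
[[317. 216.]
 [318. 184.]
 [372. 181.]
 [259. 180.]
 [317. 301.]]
```

View pics/w7.png

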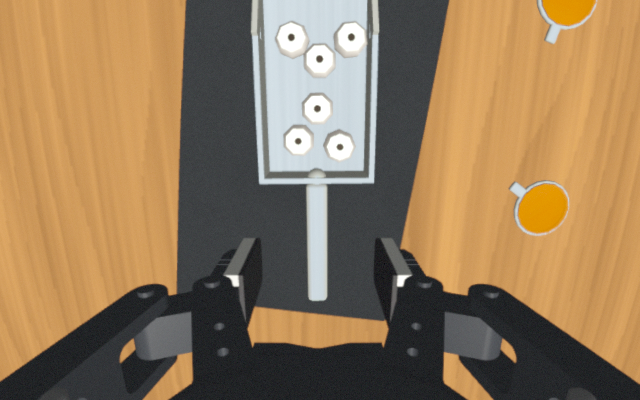

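The handle lies centred at column 317 between the fingers. Descending to grip it.

send_rows(
  series=[
    [[0,0,30],[0,0,0],45],
    [[0,0,30],[0,0,0],40],
    [[0,0,18],[0,0,0],35],
    [[0,0,0],[0,0,0],35],
    [[0,0,0],[0,0,0],5],
    [[0,0,0],[0,0,0],5],
    [[0,0,0],[0,0,0],5],
    [[0,0,0],[0,0,0],5],
  ],
)

```text
clock: 17.2
position: [515.0, 318.3, 10.1]
ee_rot: [0.71, -0.704, 0.0, -0.002]
contact_force: [-0.7, -0.1, 6.7]
gripper_width: 11.7
grasp_force: 61.3
```

send_rows(
  series=[
    [[0,0,-5],[0,0,0],5],
    [[0,0,-10],[0,0,0],5],
    [[0,0,-15],[0,0,0],5],
    [[0,0,-20],[0,0,0],5],
    [[0,0,-20],[0,0,0],5],
    [[0,0,-10],[0,0,0],5],
    [[0,0,0],[0,0,0],5],
    [[0,0,0],[0,0,0],5],
  ],
)

```text
clock: 18.0
position: [513.0, 316.7, 87.1]
ee_rot: [0.709, -0.705, -0.0, 0.001]
contact_force: [0.2, -0.1, -1.8]
gripper_width: 11.6
grasp_force: 60.1
```

```bash
python3 - <<'E'
from h import *
s=monitor.read_state();print(s["position"].round(1),s["gripper_width"],s["wrist_torque"].round(2))
c,w=snap("wrist","w8");c,t=snap("scene","s8")
cv2.imwrite("pics/f.png",np.vstack([cv2.resize(w[:320],(520,260)),cv2.resize(t[220:360,280:500],(520,330))]))
E
```

```text
[513.  316.7  87.1] 11.58727532223349 [ 0.13  0.06 -0.  ]
```

View pics/f.png

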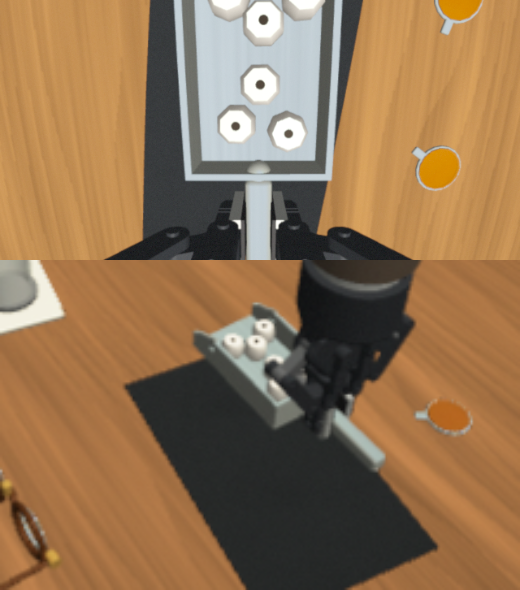

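The scoop is held level with all six beads in it. Lifting and carrying with gentle ramps to a spot short of the funnel.

send_rows(
  series=[
    [[8,2,-15],[0,0,0],5],
    [[16,3,-25],[0,0,0],5],
    [[24,3,-30],[0,0,0],5],
    [[30,3,-30],[0,0,0],5],
    [[35,3,-25],[0,0,0],5],
    [[35,3,-15],[0,0,0],5],
    [[35,3,-8],[0,0,0],5],
    [[35,1,0],[0,0,0],5],
  ],
)

```text
clock: 18.9
position: [493.9, 97.3, 238.0]
ee_rot: [0.71, -0.704, 0.001, -0.002]
contact_force: [0.5, 0.2, -2.4]
gripper_width: 12.0
grasp_force: 60.1
```

send_rows(
  series=[
    [[27,0,0],[0,0,0],5],
    [[18,0,0],[0,0,0],5],
    [[10,0,0],[0,0,0],5],
    [[4,0,0],[0,0,0],5],
    [[0,0,0],[0,0,-0.04],5],
    [[0,0,0],[0,0,-0.08],5],
    [[0,0,0],[0,0,-0.12],5],
    [[0,0,0],[0,0,-0.12],5],
  ],
)

```text
clock: 19.7
position: [494.4, 40.5, 235.7]
ee_rot: [0.826, -0.564, -0.0, 0.0]
contact_force: [0.2, 0.0, -1.7]
gripper_width: 11.6
grasp_force: 60.1
```

send_rows(
  series=[
    [[0,0,0],[0,0,-0.12],5],
    [[0,0,0],[0,0,-0.12],5],
    [[0,0,0],[0,0,-0.12],5],
    [[0,0,0],[0,0,-0.12],5],
    [[0,0,0],[0,0,-0.1],5],
    [[0,0,0],[0,0,-0.07],5],
    [[0,0,0],[0,0,-0.04],5],
    [[0,0,0],[0,0,0],5],
  ],
)

```text
clock: 20.5
position: [494.4, 40.5, 235.6]
ee_rot: [0.967, -0.254, -0.0, 0.0]
contact_force: [1.0, 0.8, -2.6]
gripper_width: 11.5
grasp_force: 60.1
```

```bash
python3 - <<'E'
from h import *
from scipy.spatial.transform import Rotation as R
s=monitor.read_state();M=R.from_quat(s["ee_rot"]).as_matrix();print(s["position"].round(1),M.round(3),s["joints"].round(2),s["gripper_width"])
print("nose",(s["position"]+M@[135,0,5.5]).round(1))
c,w=snap("wrist","w9")
for p,A,_ in holes(w,amax=6000,amin=150): print(p.round(0),A)
print(proj(c,[[625,-37,175]]),proj(c,s["position"]+(M@np.array([[135,34,5.5],[135,-34,5.5],[23,34,-22],[23,-34,-22]]).T).T).round(0))
E
```

```text
[494.4  40.5 235.6] [[ 0.871 -0.491 -0.001]
 [-0.491 -0.871 -0.   ]
 [-0.001  0.001 -1.   ]] [ 0.41  0.16 -0.29 -0.   -1.12  0.65] 11.51560420964018
nose [612.  -25.8 230. ]
[589.  55.] 1149.5
[[323.83354083 -59.9970689 ]] [[405. -77.]
 [229. -77.]
 [408. 222.]
 [227. 222.]]
```

View pics/w9.png

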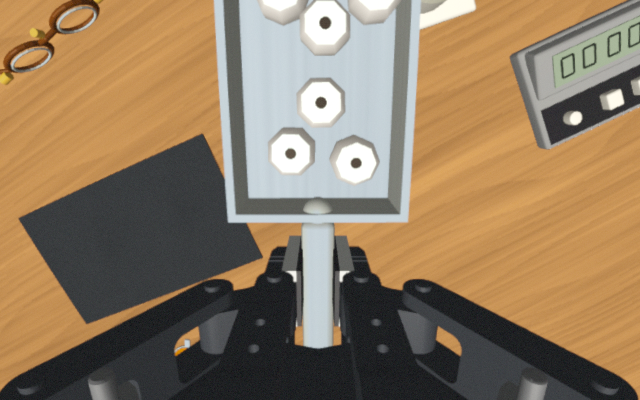

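Scoop and beads look right: the back rim is at row 222 as predicted and the beads haven't moved. The nose is 17 mm short of the axis. Shifting 3 mm, lowering to just above the rim, and starting to tilt about the nose.

send_rows(
  series=[
    [[0,3,8],[0,0,0],5],
    [[0,0,15],[0,0,0],5],
    [[0,0,14],[0,0,0],5],
    [[0,0,6],[0,0,0],5],
    [[0.5,0,-6.7],[0,-0.05,0],5],
    [[0.5,0,-6.7],[0,-0.05,0],5],
    [[0.5,0,-6.7],[0,-0.05,0],5],
    [[0,0,0],[0,0,0],5],
  ],
)

```text
clock: 21.35
position: [497.2, 35.8, 213.2]
ee_rot: [0.964, -0.254, -0.071, -0.02]
contact_force: [0.3, -0.5, -1.8]
gripper_width: 12.0
grasp_force: 60.1
```

```bash
cat > st.py <<'E'
from h import *
from scipy.spatial.transform import Rotation as R
import sys
s=monitor.read_state();M=R.from_quat(s["ee_rot"]).as_matrix()
print(s["position"].round(1),"tilt",np.degrees(np.arccos(-M[2,2])).round(1),s["joints"].round(2),"w",round(s["gripper_width"],1),s["contact_force"].round(1),"nose",(s["position"]+M@[135,0,5.5]).round(1))
c,w=snap("wrist",sys.argv[1])
h=cv2.cvtColor(w,cv2.COLOR_BGR2HSV); m=((h[...,2]>225)&(h[...,1]<25)).astype(np.uint8)[:230,200:430]
n,l,q,ce=cv2.connectedComponentsWithStats(m)
print([(ce[i]+[200,0]).round(0).tolist()+[int(q[i,4])] for i in range(1,n) if q[i,4]>60])
E
python3 st.py w10
```

```text
[497.2  35.8 213.2] tilt 8.5 [ 0.33  0.25 -0.2  -0.12 -1.22  0.77] w 12.0 [ 0.3 -0.5 -1.8] nose [612.7 -29.6 187.9]
[[275.0, 4.0, 270], [322.0, 22.0, 1463], [371.0, 5.0, 293], [319.0, 101.0, 1281], [289.0, 152.0, 1144], [354.0, 161.0, 1125]]
```

Beads are unmoved at 8.5°. Tilting further in small steps.

send_rows(
  series=[
    [[0.4,0,-5.4],[0,-0.04,0],5],
    [[0.4,0,-5.4],[0,-0.04,0],5],
    [[0.4,0,-5.4],[0,-0.04,0],5],
    [[0,0,0],[0,0,0],5],
    [[0,0,0],[0,0,0],5],
  ],
)

```text
clock: 21.9
position: [498.4, 34.0, 227.7]
ee_rot: [0.958, -0.252, -0.13, -0.034]
contact_force: [-0.5, -1.0, -2.6]
gripper_width: 11.7
grasp_force: 60.1
```

```bash
python3 st.py w11
```

```text
[498.4  34.  227.7] tilt 15.4 [ 0.27  0.3  -0.09 -0.19 -1.38  0.84] w 11.7 [-0.5 -1.  -2.6] nose [610.4 -29.3 186.5]
[[321.0, 17.0, 1154], [318.0, 91.0, 1341], [288.0, 143.0, 1166], [354.0, 153.0, 1147]]
```

They are starting to creep at 15°. I'll hold there, then add a little.

send_rows(
  series=[
    [[0.2,0,-2.7],[0,-0.02,0],5],
    [[0,0,0],[0,0,0],5],
    [[0,0,0],[0,0,0],5],
    [[0,0,0],[0,0,0],5],
  ],
)

```text
clock: 22.35
position: [499.6, 33.6, 230.9]
ee_rot: [0.957, -0.251, -0.14, -0.037]
contact_force: [0.4, -0.5, -2.0]
gripper_width: 11.7
grasp_force: 60.1
```

```bash
python3 st.py w12; python3 - <<'E'
from h import *
snap("top","t12")
E
```

```text
[499.6  33.6 230.9] tilt 16.6 [ 0.26  0.31 -0.06 -0.2  -1.41  0.85] w 11.7 [ 0.4 -0.5 -2. ] nose [610.9 -29.2 187. ]
[[321.0, 15.0, 1045], [318.0, 88.0, 1368], [288.0, 140.0, 1186], [354.0, 150.0, 1158]]
```

send_rows(
  series=[
    [[0.2,0,-2.7],[0,-0.02,0],5],
    [[0.2,0,-2.7],[0,-0.02,0],5],
    [[0,0,0],[0,0,0],5],
    [[0,0,0],[0,0,0],5],
  ],
)

```text
clock: 22.85
position: [501.7, 32.4, 235.8]
ee_rot: [0.954, -0.251, -0.159, -0.042]
contact_force: [0.4, -0.4, -2.4]
gripper_width: 11.7
grasp_force: 60.1
```

```bash
python3 st.py w13
```

```text
[501.7  32.4 235.8] tilt 18.9 [ 0.24  0.33 -0.02 -0.23 -1.47  0.86] w 11.7 [ 0.4 -0.4 -2.4] nose [611.4 -29.5 186.8]
[[320.0, 9.0, 666], [318.0, 76.0, 1417], [287.0, 129.0, 1209], [354.0, 139.0, 1193]]
```

send_rows(
  series=[
    [[0.2,0,-2.7],[0,-0.02,0],5],
    [[0,0,0],[0,0,0],5],
    [[0,0,0],[0,0,0],5],
  ],
)

```text
clock: 23.2
position: [502.5, 32.0, 238.4]
ee_rot: [0.952, -0.25, -0.168, -0.044]
contact_force: [0.3, -0.5, -1.2]
gripper_width: 11.7
grasp_force: 60.1
```

```bash
python3 st.py w14
```

```text
[502.5  32.  238.4] tilt 20.1 [ 0.23  0.34 -0.01 -0.24 -1.49  0.87] w 11.7 [ 0.3 -0.5 -1.2] nose [611.3 -29.4 186.9]
[[317.0, 55.0, 1484], [287.0, 108.0, 1293], [354.0, 118.0, 1263]]
```

They are sliding slowly in a train at 20°, so I'll hold this tilt and watch.

send_rows(
  series=[
    [[0,0,0],[0,0,0],5],
    [[0,0,0],[0,0,0],5],
    [[0,0,0],[0,0,0],5],
  ],
)

```text
clock: 23.55
position: [502.3, 32.1, 238.4]
ee_rot: [0.952, -0.25, -0.168, -0.044]
contact_force: [0.4, -0.5, -2.5]
gripper_width: 11.5
grasp_force: 60.1
```

```bash
python3 st.py w15;python3 - <<'E'
from h import *
c,t=snap("scene","s15")
h=cv2.cvtColor(t,cv2.COLOR_BGR2HSV)
print(proj(c,[[625,-37,175],[625,-37,30],[611,-29,190]]))
E
```

```text
[502.3  32.1 238.4] tilt 20.1 [ 0.24  0.33 -0.01 -0.24 -1.49  0.87] w 11.5 [ 0.4 -0.5 -2.5] nose [611.1 -29.3 187. ]
[[317.0, 43.0, 1533], [286.0, 97.0, 1327], [354.0, 107.0, 1310]]
[[278.8617042  177.95079366]
 [283.41148962 226.26422312]
 [285.57426491 172.29978911]]
```

send_rows(
  series=[
    [[0,0,0],[0,0,0],5],
    [[0,0,0],[0,0,0],5],
    [[0,0,0],[0,0,0],5],
  ],
)

```text
clock: 23.95
position: [502.4, 32.1, 238.4]
ee_rot: [0.952, -0.25, -0.168, -0.044]
contact_force: [0.3, -0.1, -2.5]
gripper_width: 11.5
grasp_force: 60.1
```

```bash
python3 st.py w16
```

```text
[502.4  32.1 238.4] tilt 20.0 [ 0.24  0.33 -0.01 -0.24 -1.49  0.87] w 11.5 [ 0.3 -0.1 -2.5] nose [611.2 -29.3 187. ]
[[317.0, 42.0, 1535], [286.0, 96.0, 1324], [354.0, 107.0, 1305]]
```

send_rows(
  series=[
    [[0.2,0,-2.7],[0,-0.02,0],5],
    [[0,0,0],[0,0,0],5],
    [[0,0,0],[0,0,0],5],
    [[0,0,0],[0,0,0],5],
  ],
)

```text
clock: 24.4
position: [503.4, 31.4, 240.9]
ee_rot: [0.951, -0.25, -0.178, -0.047]
contact_force: [0.1, 0.1, -2.0]
gripper_width: 11.7
grasp_force: 60.2
```

```bash
python3 st.py w17;python3 - <<'E'
from h import *
c,t=snap("scene","s17")
cv2.imwrite("pics/g.png",cv2.resize(t[120:250,220:380],(640,520)))
E
```

```text
[503.4  31.4 240.9] tilt 21.2 [ 0.23  0.34  0.01 -0.25 -1.52  0.88] w 11.7 [ 0.1  0.1 -2. ] nose [611.3 -29.5 186.9]
[[315.0, 6.0, 375], [285.0, 42.0, 1507], [355.0, 54.0, 1505]]
```

View pics/g.png

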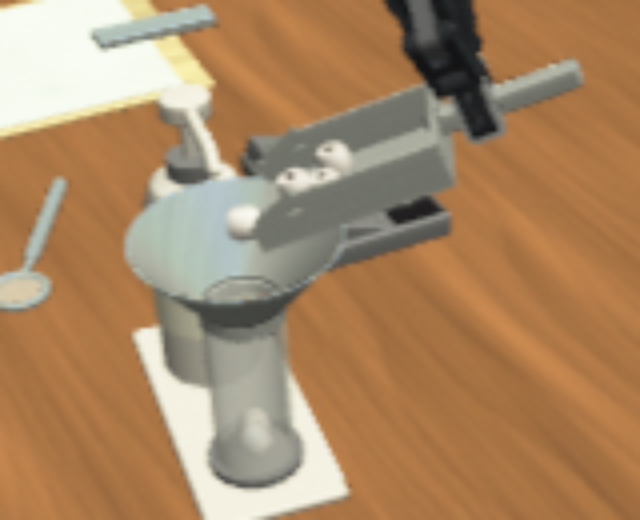

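One bead is already in the tube (≈(257,430)), one is dropping at (243,220), and more are sliding at the nose. It's working, so I'll hold the tilt and watch by numbers from here.

send_rows(
  series=[
    [[0,0,0],[0,0,0],5],
    [[0,0,0],[0,0,0],5],
    [[0,0,0],[0,0,0],5],
    [[0,0,0],[0,0,0],5],
  ],
)

```text
clock: 24.9
position: [503.3, 31.5, 240.9]
ee_rot: [0.951, -0.25, -0.178, -0.047]
contact_force: [0.1, -0.4, -1.9]
gripper_width: 11.3
grasp_force: 60.2
```

```bash
cat > tube.py <<'E'
from h import *
import sys
def beads():
    c,t=snap("scene",sys.argv[1])
    f=cv2.imread("pics/scene0.png")
    h=cv2.cvtColor(t,cv2.COLOR_BGR2HSV)
    a=proj(c,[[625,-37,z] for z in (10,119,175)]);print("axis z10,119,175",a.round(0).tolist())
    d=cv2.absdiff(t,f).max(2)
    for nm,(x0,y0,x1,y1) in(("funnel/nose",(250,160,330,195)),("tube",(268,195,298,245))):
        m=((h[...,2]>165)&(h[...,1]<50)&(d>12)).astype(np.uint8)[y0:y1,x0:x1]
        n,l,s,ce=cv2.connectedComponentsWithStats(m)
        print(nm,[(ce[i]+[x0,y0]).round(0).tolist()+[int(s[i,4])] for i in range(1,n) if s[i,4]>5])
beads()
E
python3 st.py w18; python3 tube.py s18
```

```text
[503.3  31.5 240.9] tilt 21.2 [ 0.23  0.34  0.01 -0.25 -1.52  0.88] w 11.3 [ 0.1 -0.4 -1.9] nose [611.2 -29.3 187. ]
[]
axis z10,119,175 [[284.0, 232.0], [281.0, 198.0], [279.0, 178.0]]
funnel/nose [[301.0, 163.0, 83], [284.0, 167.0, 51], [279.0, 177.0, 53]]
tube [[280.0, 219.0, 6], [284.0, 228.0, 90]]
```

send_rows(
  series=[
    [[0,0,0],[0,0,0],5],
    [[0,0,0],[0,0,0],5],
    [[0,0,0],[0,0,0],5],
    [[0,0,0],[0,0,0],5],
  ],
)

```text
clock: 25.4
position: [503.3, 31.5, 240.9]
ee_rot: [0.951, -0.25, -0.178, -0.047]
contact_force: [0.3, 0.4, -0.7]
gripper_width: 11.6
grasp_force: 60.2
```

```bash
python3 st.py w19; python3 tube.py s19
```

```text
[503.3  31.5 240.9] tilt 21.2 [ 0.23  0.34  0.01 -0.25 -1.52  0.88] w 11.6 [ 0.3  0.4 -0.7] nose [611.2 -29.4 186.9]
[]
axis z10,119,175 [[284.0, 232.0], [281.0, 198.0], [279.0, 178.0]]
funnel/nose [[301.0, 163.0, 83]]
tube [[286.0, 225.0, 94], [279.0, 231.0, 11]]
```

The wrist view shows no beads left in the scoop. I'll tip further to make sure it is empty.

send_rows(
  series=[
    [[0.5,0,-6.7],[0,-0.05,0],5],
    [[0.5,0,-6.7],[0,-0.05,0],5],
    [[0.5,0,-6.7],[0,-0.05,0],5],
    [[0.5,0,-6.7],[0,-0.05,0],5],
    [[0,0,0],[0,0,0],5],
    [[0,0,0],[0,0,0],5],
    [[0,0,0],[0,0,0],5],
  ],
)

```text
clock: 26.2
position: [514.5, 25.1, 264.2]
ee_rot: [0.928, -0.244, -0.272, -0.071]
contact_force: [-0.3, 0.2, -0.4]
gripper_width: 12.0
grasp_force: 60.3
```

```bash
python3 st.py w20; python3 tube.py s20
```

```text
[514.5  25.1 264.2] tilt 32.6 [ 0.15  0.45  0.2  -0.35 -1.78  0.92] w 12.0 [-0.3  0.2 -0.4] nose [611.  -29.3 186.7]
[]
axis z10,119,175 [[284.0, 232.0], [281.0, 198.0], [279.0, 178.0]]
funnel/nose []
tube [[286.0, 225.0, 95], [280.0, 221.0, 6], [279.0, 231.0, 11]]
```

The scoop is empty and the cone is clear of white blobs. Levelling about the TCP (which raises the nose), then turning away from the funnel.

send_rows(
  series=[
    [[0,0,0],[0,0.095,0],5],
    [[0,0,0],[0,0.095,0],5],
    [[0,0,0],[0,0.095,0],5],
    [[0,0,0],[0,0.095,0],5],
    [[0,0,0],[0,0.095,0],5],
    [[0,0,0],[0,0.094,0],5],
    [[0,0,0],[0,0,0],5],
    [[-40,0,0],[0,0,0],5],
  ],
)

```text
clock: 27.1
position: [481.4, 44.6, 264.0]
ee_rot: [0.967, -0.255, -0.001, -0.0]
contact_force: [-0.8, 1.4, -1.4]
gripper_width: 12.0
grasp_force: 60.2
```

send_rows(
  series=[
    [[-30,0,0],[0,0,0.13],5],
    [[0,0,0],[0,0,0.14],5],
    [[0,0,0],[0,0,0.14],5],
    [[0,0,0],[0,0,0.14],5],
    [[0,0,0],[0,0,0.14],5],
    [[0,0,0],[0,0,0.14],5],
    [[0,0,0],[0,0,0.14],5],
    [[0,0,0],[0,0,0.077],5],
  ],
)

```text
clock: 27.9
position: [454.2, 59.5, 264.5]
ee_rot: [0.709, -0.705, -0.001, 0.0]
contact_force: [-0.4, -0.6, -2.1]
gripper_width: 11.3
grasp_force: 60.2
```

```bash
python3 st.py w21; python3 tube.py s21; python3 - <<'E'
from h import *
from scipy.spatial.transform import Rotation as R
s=monitor.read_state();print(R.from_quat(s["ee_rot"]).as_matrix().round(3))
ct,t=snap("top","t21")
f=cv2.imread("pics/top0.png")
p=proj(ct,[[625,-37,175],[625,-37,30],[625,-37,129]]);print(p.round(0))
d=cv2.absdiff(t,f).max(2);h=cv2.cvtColor(t,cv2.COLOR_BGR2HSV)
m=((d>20)&(h[...,2]>150)&(h[...,1]<60)).astype(np.uint8)[130:260,260:430]
n,l,q,ce=cv2.connectedComponentsWithStats(m)
print([(ce[i]+[260,130]).round(0).tolist()+[int(q[i,4])] for i in range(1,n) if q[i,4]>2])
E
```

```text
[454.2  59.5 264.5] tilt 0.1 [ 0.49  0.07 -0.32 -0.   -1.18 -0.48] w 11.3 [-0.4 -0.6 -2.1] nose [454.9 -75.5 258.8]
[[203.0, 36.0, 634]]
axis z10,119,175 [[284.0, 232.0], [281.0, 198.0], [279.0, 178.0]]
funnel/nose []
tube [[286.0, 225.0, 94], [280.0, 221.0, 6], [279.0, 231.0, 12]]
[[ 0.01  -1.    -0.002]
 [-1.    -0.01   0.001]
 [-0.001  0.002 -1.   ]]
[[331. 166.]
 [328. 173.]
 [330. 168.]]
[[331.0, 170.0, 34], [326.0, 173.0, 30], [333.0, 227.0, 493], [326.0, 238.0, 6], [322.0, 242.0, 9], [333.0, 241.0, 5], [316.0, 242.0, 3], [265.0, 255.0, 111]]
```

Two white blobs show inside the throat in the top view and the tube holds the stack. Taking the scoop back to the mat.

send_rows(
  series=[
    [[-40,-8,0],[0,0,0],5],
    [[-40,-8,0],[0,0,0],5],
    [[-40,-8,0],[0,0,0],5],
    [[-40,-8,0],[0,0,0],5],
    [[-40,-8,0],[0,0,0],5],
    [[-40,-8,0],[0,0,0],5],
    [[-40,-16,0],[0,0,0],5],
    [[0,0,0],[0,0,0],5],
  ],
)

```text
clock: 28.85
position: [516.3, 344.4, 262.4]
ee_rot: [0.712, -0.702, -0.001, 0.0]
contact_force: [-0.7, -0.1, -2.2]
gripper_width: 11.7
grasp_force: 60.2
```

send_rows(
  series=[
    [[0,0,45],[0,0,0],5],
    [[0,0,45],[0,0,0],5],
    [[0,0,45],[0,0,0],5],
    [[0,0,45],[0,0,0],5],
    [[0,0,40],[0,0,0],5],
    [[0,0,15],[0,0,0],5],
    [[0,0,10],[0,0,0],5],
    [[0,0,0],[0,0,0],5],
  ],
)

```text
clock: 29.65
position: [514.8, 339.5, 18.2]
ee_rot: [0.711, -0.703, -0.0, 0.001]
contact_force: [0.8, -0.1, -1.4]
gripper_width: 11.5
grasp_force: 60.1
```

```bash
python3 - <<'E'
from h import *
s=monitor.read_state();print(s["position"].round(1),s["contact_force"].round(1))
ct,t=snap("top","t22")
f=cv2.imread("pics/top0.png")
d=cv2.absdiff(t,f).max(2);h=cv2.cvtColor(t,cv2.COLOR_BGR2HSV)
m=((d>20)&(h[...,2]>150)&(h[...,1]<60)).astype(np.uint8)[80:390,85:550]
n,l,q,ce=cv2.connectedComponentsWithStats(m)
print([(ce[i]+[85,80]).round(0).tolist()+[int(q[i,4])] for i in range(1,n) if q[i,4]>2])
E
python3 tube.py s22
```

```text
[514.8 339.5  18.2] [ 0.8 -0.1 -1.4]
[[329.0, 171.0, 67], [217.0, 211.0, 102], [143.0, 229.0, 772], [232.0, 212.0, 27], [225.0, 216.0, 22], [112.0, 275.0, 1451], [125.0, 342.0, 753], [148.0, 377.0, 1150], [324.0, 383.0, 58], [319.0, 387.0, 15], [332.0, 389.0, 5]]
axis z10,119,175 [[284.0, 232.0], [281.0, 198.0], [279.0, 178.0]]
funnel/nose []
tube [[286.0, 225.0, 91], [279.0, 231.0, 10]]
```

No stray white blobs on the table. Lowering the last 8 mm and releasing.

send_rows(
  series=[
    [[0,0,4],[0,0,0],5],
    [[0,0,4],[0,0,0],5],
    [[0,0,0],[0,0,0],5],
    [[0,0,0],[0,0,0],5],
  ],
)

```text
clock: 30.15
position: [515.0, 340.1, 11.5]
ee_rot: [0.711, -0.704, -0.0, 0.0]
contact_force: [-0.5, -0.0, -1.5]
gripper_width: 11.6
grasp_force: 60.2
```

send_rows(
  series=[
    [[0,0,0],[0,0,0],20],
    [[0,0,0],[0,0,0],45],
    [[0,0,0],[0,0,0],45],
    [[0,0,-15],[0,0,0],45],
    [[0,0,-40],[0,0,0],45],
    [[0,0,-45],[0,0,0],45],
    [[0,0,0],[0,0,0],45],
  ],
)

```text
clock: 30.85
position: [518.7, 343.1, 118.9]
ee_rot: [0.711, -0.703, 0.0, -0.007]
contact_force: [0.1, -0.1, -0.6]
gripper_width: 45.1
grasp_force: 0.0
```

```bash
python3 - <<'E'
from h import *
s=monitor.read_state();print(s["position"].round(1),s["contact_force"].round(1))
c,w=snap("wrist","w23")
h=cv2.cvtColor(w,cv2.COLOR_BGR2HSV)
m=((h[...,2]>100)&(h[...,1]<60)).astype(np.uint8)[:225]
k=max(cv2.findContours(m,0,2)[0],key=cv2.contourArea);b=cv2.boxPoints(cv2.minAreaRect(k));print(cv2.contourArea(k));print(plane(c,b,25).round(1))
m2=((h[...,2]>225)&(h[...,1]<25)).astype(np.uint8)[:225];n,l,q,ce=cv2.connectedComponentsWithStats(m2);print("white",[(ce[i].round().tolist(),int(q[i,4])) for i in range(1,n) if q[i,4]>40])
E
```

```text
[518.7 343.1 118.9] [ 0.1 -0.1 -0.6]
18449.5
[[551.3 213.2  25. ]
 [481.8 212.5  25. ]
 [473.5 362.   25. ]
 [554.4 363.3  25. ]]
white [([298.0, 74.0], 4331), ([323.0, 41.0], 329), ([335.0, 12.0], 109), ([345.0, 31.0], 404), ([363.0, 42.0], 349), ([334.0, 41.0], 44), ([323.0, 118.0], 673), ([508.0, 145.0], 47), ([324.0, 192.0], 327)]
```

The scoop rests on the mat with its centre at ≈ (516,262). Closing the fingers and going to the pump top.

send_rows(
  series=[
    [[0,0,-45],[0,0,0],0],
    [[0,0,-50],[0,0,0],0],
    [[0,0,-45],[0,0,0],0],
    [[45,-8,0],[0,0,0],0],
    [[45,-8,0],[0,0,0],0],
    [[45,-8,0],[0,0,0],0],
    [[45,-8,0],[0,0,0],0],
    [[45,-8,0],[0,0,0],0],
  ],
)

```text
clock: 31.7
position: [557.0, 113.6, 250.3]
ee_rot: [0.711, -0.703, -0.001, 0.001]
contact_force: [0.6, -0.1, 0.4]
gripper_width: -0.4
grasp_force: 0.0
```

send_rows(
  series=[
    [[45,-8,0],[0,0,0],0],
    [[45,-8,0],[0,0,0],0],
    [[45,-8,0],[0,0,0],0],
    [[45,-8,0],[0,0,0],0],
    [[0,0,0],[0,0,0],0],
    [[0,0,0],[0,0,0],0],
  ],
)

```text
clock: 32.3
position: [590.7, -65.4, 249.7]
ee_rot: [0.71, -0.704, -0.001, 0.001]
contact_force: [-0.2, 0.7, 0.1]
gripper_width: -0.3
grasp_force: 0.0
```

```bash
python3 - <<'E'
from h import *
from scipy.spatial.transform import Rotation as R
s=monitor.read_state();print(s["position"].round(1),R.from_quat(s["ee_rot"]).as_matrix().round(3),s["joints"].round(2))
c,w=snap("wrist","w24");np.savez("w24.npz",*c);ct=cam("top")
print(proj(c,[[607,-139,210]]))
h=cv2.cvtColor(w,cv2.COLOR_BGR2HSV);m=((h[...,2]>200)&(h[...,1]<30)).astype(np.uint8);n,l,q,ce=cv2.connectedComponentsWithStats(m)
for i in range(1,n):
    if q[i,4]>100: print(ce[i].round(1),q[i])
c2,t=snap("top","t24")
cv2.imwrite("pics/t24.png",t)
E
```

```text
[590.7 -65.4 249.7] [[ 0.007 -1.    -0.003]
 [-1.    -0.007  0.001]
 [-0.001  0.003 -1.   ]] [ 0.16  0.32 -0.04 -0.   -1.21 -0.15]
[[286.65054021  89.16417464]]
[496.5  18.1] [491  12  12  13 123]
[320.7 133. ] [ 290   55   59  130 2207]
[287.2 110.3] [ 253   56   77  162 5463]
[ 4.2 83.9] [  0  69  11  28 229]
[  7.7 125.6] [  0  98  20  52 824]
[259.1 143.5] [252 123  16  38 421]
[ 12.5 176. ] [   0  151   30   48 1229]
[ 12.7 206.9] [  0 201  32  18 371]
[ 31.3 241.8] [ 19 236  21  10 126]
[ 27.5 267.4] [   6  247   44   42 1460]
[ 34.6 306. ] [  16  289   38   39 1091]
[ 40.7 344.7] [ 27 328  30  35 648]
```

The pump head blob starts at row 56, column 253, within ~2 mm of my predicted disc centred at (287,89). Moving over it and pressing.

send_rows(
  series=[
    [[37,-8,0],[0,0,0],0],
    [[37,-8,0],[0,0,0],0],
    [[0,0,20],[0,0,0],0],
    [[0,0,15],[0,0,0],0],
    [[0,0,0],[0,0,0],0],
    [[0,0,0],[0,0,0],0],
  ],
)

```text
clock: 33.0
position: [608.2, -136.9, 216.3]
ee_rot: [0.711, -0.703, -0.0, 0.0]
contact_force: [0.6, -0.1, 1.0]
gripper_width: -0.0
grasp_force: 0.0
```

send_rows(
  series=[
    [[0,0,4],[0,0,0],0],
    [[0,0,4],[0,0,0],0],
    [[0,0,3],[0,0,0],0],
    [[0,0,0],[0,0,0],0],
  ],
)

```text
clock: 33.4
position: [608.6, -137.5, 205.7]
ee_rot: [0.711, -0.703, 0.0, -0.001]
contact_force: [-0.9, 3.3, 4.1]
gripper_width: 0.1
grasp_force: 2.0
```

Contact at ~210 mm, as expected. Pressing down to 198.

send_rows(
  series=[
    [[0,0,3],[0,0,0],0],
    [[0,0,3],[0,0,0],0],
    [[0,0,2],[0,0,0],0],
    [[0,0,0],[0,0,0],0],
    [[0,0,0],[0,0,0],0],
  ],
)

```text
clock: 33.9
position: [608.6, -137.6, 198.3]
ee_rot: [0.711, -0.703, 0.0, -0.001]
contact_force: [-0.4, 4.5, 7.2]
gripper_width: -0.2
grasp_force: 3.4
```

send_rows(
  series=[
    [[0,0,1],[0,0,0],0],
    [[0,0,0.5],[0,0,0],0],
    [[0,0,0],[0,0,0],0],
    [[0,0,0],[0,0,0],0],
  ],
)

```text
clock: 34.3
position: [608.7, -137.7, 198.1]
ee_rot: [0.711, -0.703, 0.001, -0.001]
contact_force: [-2.5, 5.7, 10.7]
gripper_width: 0.0
grasp_force: 5.5
```

The pump has bottomed out (10.7 N, position stalled). Releasing upward and moving over the timer.

send_rows(
  series=[
    [[0,0,-15],[0,0,0],0],
    [[0,0,-25],[0,0,0],0],
    [[0,0,0],[0,0,0],0],
    [[10,40,0],[0,0,0],0],
    [[10,40,0],[0,0,0],0],
    [[10,40,0],[0,0,0],0],
    [[10,40,0],[0,0,0],0],
    [[7,40,0],[0,0,0],0],
  ],
)

```text
clock: 35.1
position: [405.8, -187.6, 234.3]
ee_rot: [0.71, -0.704, -0.001, 0.001]
contact_force: [0.9, -0.6, 0.2]
gripper_width: -0.0
grasp_force: 0.0
```

send_rows(
  series=[
    [[0,0,35],[0,0,0],0],
    [[0,0,35],[0,0,0],0],
    [[0,0,0],[0,0,0],0],
    [[0,0,0],[0,0,0],0],
  ],
)

```text
clock: 35.5
position: [408.1, -187.4, 165.5]
ee_rot: [0.711, -0.703, -0.001, 0.001]
contact_force: [0.9, -0.5, -0.2]
gripper_width: 0.2
grasp_force: 0.0
```

```bash
cat > keys.py <<'E'
from h import *
import sys
from scipy.spatial.transform import Rotation as R
s=monitor.read_state();print(s["position"].round(1),R.from_quat(s["ee_rot"]).as_matrix().round(3).tolist(),s["joints"].round(2))
c,w=snap("wrist",sys.argv[1]);np.savez(sys.argv[1]+".npz",*c)
print(proj(c,[[411,-219,32],[408,-264.5,32],[405,-312.5,32]]).round(0).tolist())
h=cv2.cvtColor(w,cv2.COLOR_BGR2HSV);m=((h[...,2]>190)&(h[...,1]<40)).astype(np.uint8);n,l,q,ce=cv2.connectedComponentsWithStats(m)
for i in range(1,n):
    if 150<q[i,4]<3000: print(ce[i].round(1),q[i],plane(c,ce[i],32)[0].round(1))
E
python3 keys.py k1
```

```text
[ 408.1 -187.4  165.5] [[0.01, -1.0, -0.003], [-1.0, -0.01, -0.0], [0.0, 0.003, -1.0]] [-0.07  0.15 -0.5   0.   -0.92  0.08]
[[314.0, 149.0], [318.0, 91.0], [323.0, 25.0]]
[ 9.  53.6] [  0   0  27 100 971] [ 656.6 -295.4   32. ]
[319.2  26.9] [ 308    3   24   49 1014] [ 407.8 -311.    32. ]
[241.5 119.2] [ 224   75   44   80 1258] [ 468.8 -242.2   32. ]
[314.8  90. ] [304  79  22  23 444] [ 410.7 -265.    32. ]
[245.1 106.1] [236 100  20  13 185] [ 465.5 -252.4   32. ]
[244.4 136.6] [235 131  20  12 199] [ 467.  -228.5   32. ]
[310.7 148.6] [303 141  16  16 204] [ 413.6 -219.3   32. ]
[618.7 344.2] [ 592  291   48  109 2471] [ 96.9 -25.6  32. ]
[  9.7 340.6] [   0  294   25   93 1369] [720.6 -23.7  32. ]
```

Keys measured: clear (413.6,−219.3), minutes (410.7,−265.0), start (407.8,−311.0), spaced 46 mm as stated. Approaching clear.

send_rows(
  series=[
    [[32,-5,20],[0,0,0],0],
    [[0,0,40],[0,0,0],0],
    [[0,0,40],[0,0,0],0],
    [[0,0,25],[0,0,0],0],
    [[0,0,0],[0,0,0],0],
    [[0,0,0],[0,0,0],0],
  ],
)

```text
clock: 36.15
position: [415.2, -219.3, 41.9]
ee_rot: [0.711, -0.703, 0.001, -0.0]
contact_force: [-0.6, -0.7, 0.7]
gripper_width: -0.2
grasp_force: 0.0
```

send_rows(
  series=[
    [[0,0,4],[0,0,0],0],
    [[0,0,3],[0,0,0],0],
    [[0,0,2],[0,0,0],0],
    [[0,0,1],[0,0,0],0],
    [[0,0,0],[0,0,0],0],
    [[0,0,0],[0,0,0],0],
  ],
)

```text
clock: 36.75
position: [414.1, -219.0, 31.0]
ee_rot: [0.711, -0.703, 0.0, -0.0]
contact_force: [1.4, 1.0, 1.9]
gripper_width: -0.1
grasp_force: 0.9
```

Just in contact (1.9 N at 31 mm). Pressing the rest.

send_rows(
  series=[
    [[0,0,2],[0,0,0],0],
    [[0,0,2],[0,0,0],0],
    [[0,0,1],[0,0,0],0],
    [[0,0,0],[0,0,0],0],
    [[0,0,0],[0,0,0],0],
  ],
)

```text
clock: 37.25
position: [414.1, -219.0, 26.9]
ee_rot: [0.711, -0.703, 0.0, -0.0]
contact_force: [-2.2, 4.0, 13.3]
gripper_width: 0.3
grasp_force: 6.6
```

Clear has bottomed (13 N). Next is minutes.

send_rows(
  series=[
    [[0,0,-20],[0,0,0],0],
    [[0,0,0],[0,0,0],0],
    [[23,2,0],[0,0,0],0],
    [[23,2,0],[0,0,0],0],
    [[0,0,0],[0,0,0],0],
    [[0,0,0],[0,0,0],0],
  ],
)

```text
clock: 37.85
position: [409.1, -265.0, 44.7]
ee_rot: [0.71, -0.704, -0.001, 0.001]
contact_force: [-0.6, 0.8, 0.6]
gripper_width: 0.1
grasp_force: 0.0
```

send_rows(
  series=[
    [[0,0,8],[0,0,0],0],
    [[0,0,6],[0,0,0],0],
    [[0,0,3],[0,0,0],0],
    [[0,0,2.5],[0,0,0],0],
    [[0,0,0],[0,0,0],0],
    [[0,0,0],[0,0,0],0],
  ],
)

```text
clock: 38.45
position: [409.7, -264.4, 27.0]
ee_rot: [0.711, -0.703, -0.001, 0.0]
contact_force: [-2.2, 4.0, 11.2]
gripper_width: -0.1
grasp_force: 5.3
```

Minutes has bottomed (11 N). Start is last.

send_rows(
  series=[
    [[0,0,-20],[0,0,0],0],
    [[0,0,0],[0,0,0],0],
    [[23,1,0],[0,0,0],0],
    [[23,1,0],[0,0,0],0],
    [[0,0,0],[0,0,0],0],
    [[0,0,0],[0,0,0],0],
  ],
)

```text
clock: 39.05
position: [407.9, -310.8, 45.3]
ee_rot: [0.71, -0.704, -0.001, 0.0]
contact_force: [-0.7, 0.4, -1.2]
gripper_width: 0.1
grasp_force: 0.0
```

send_rows(
  series=[
    [[0,0,8],[0,0,0],0],
    [[0,0,6],[0,0,0],0],
    [[0,0,3],[0,0,0],0],
    [[0,0,2.5],[0,0,0],0],
    [[0,0,0],[0,0,0],0],
    [[0,0,0],[0,0,0],0],
  ],
)

```text
clock: 39.65
position: [408.2, -310.3, 27.1]
ee_rot: [0.711, -0.703, -0.001, 0.0]
contact_force: [-1.2, 3.0, 6.8]
gripper_width: 0.0
grasp_force: 3.4
```

send_rows(
  series=[
    [[0,0,-20],[0,0,0],0],
    [[0,0,-40],[0,0,0],0],
    [[0,0,-40],[0,0,0],0],
    [[0,0,0],[0,0,0],0],
    [[0,0,0],[0,0,0],0],
    [[0,0,0],[0,0,0],0],
  ],
)

```text
clock: 40.25
position: [407.7, -310.5, 125.4]
ee_rot: [0.711, -0.704, -0.002, 0.0]
contact_force: [-0.1, 0.7, -0.0]
gripper_width: -0.4
grasp_force: 0.0
```

```bash
python3 - <<'E'
from h import *
ct,t=snap("top","t30");f=cv2.imread("pics/top0.png")
d=cv2.absdiff(t,f).max(2);h=cv2.cvtColor(t,cv2.COLOR_BGR2HSV)
m=((d>20)&(h[...,2]>150)&(h[...,1]<60)).astype(np.uint8)[80:300,170:380]
n,l,q,ce=cv2.connectedComponentsWithStats(m)
print("new white",[(ce[i]+[170,80]).round(0).tolist()+[int(q[i,4])] for i in range(1,n) if q[i,4]>2])
# scoop pose: steel on black mat
s=((h[...,2]>75)&(h[...,1]<90)).astype(np.uint8);s[:, :185]=0;s[:,275:]=0;s[:185]=0;s[242:]=0
k=max(cv2.findContours(s,0,2)[0],key=cv2.contourArea);b=cv2.boxPoints(cv2.minAreaRect(k));print(plane(ct,b,20).round(0).tolist())
E
python3 tube.py s30
```

```text
new white [[329.0, 171.0, 64], [218.0, 206.0, 48], [232.0, 211.0, 16], [226.0, 216.0, 3], [376.0, 231.0, 117], [219.0, 220.0, 4]]
[[551.0, 395.0, 20.0], [550.0, 202.0, 20.0], [478.0, 201.0, 20.0], [479.0, 393.0, 20.0]]
axis z10,119,175 [[284.0, 232.0], [281.0, 198.0], [279.0, 178.0]]
funnel/nose []
tube [[286.0, 225.0, 94], [279.0, 231.0, 12]]
```

```bash
python3 - <<'E'
import cv2,numpy as np
for n in("top0","t4","t30"):
    h=cv2.cvtColor(cv2.imread(f"pics/{n}.png"),cv2.COLOR_BGR2HSV)[203:226,205:256]
    print(n,((h[...,2]>185)&(h[...,1]<45)).sum(),h[...,2].max())
from h import *
print(monitor.read_state()["clock"]);print(job_done())
E
```

```text
top0 21 197
t4 51 198
t30 0 156
40.35
the job is handed in; nothing more can be done
None
```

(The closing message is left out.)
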